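# Gauge the tube in the caliper and lock the reading

### The arm

A 7-joint arm with a two-finger parallel gripper is mounted at the origin on the work surface. World frame = base frame: x ahead of the robot, y to its left, z up, the work surface at z = 0. Lengths are in m, angles in degrees, forces in N, time in s.
With the tool pointing down it reaches from about 0.425 to 0.825 m from the base axis. Payload 3.6 kg.
Tool frame: the origin (TCP) lies midway between the tips of the shut fingers; the grasp point (between the pads) lies 19 mm behind it (grip_depth is the distance from the TCP to the grasp point, in m); z points along the fingers, y is the direction in which the jaws open and shut (so a half turn about z gives the same grasp; the last joint's range is limited). The gripper opens to 85 mm and grips with 20 to 120 N. Pads are 22 mm wide; open, the fingers measure 114 mm over their backs; the gripper's body (76 mm by 85 mm) begins 54 mm behind the grasp point. The pads swing forward as they close: fully open they stand 13 mm farther back than shut.
Start: joints at [65.174, 35.231, -0.722, 81.555, 0.464, 63.22, -2.315], TCP at [0.257, -0.597, 0.231] pointing down, gripper open.
Joint ranges: [-178.69, 178.69], [-17.37, 117.87], [-77.05, 75.6], [15.02, 138.74], [-78.02, 258.01], [0.78, 113.62], [-162.83, 162.83]. Speed limits (degrees/s): [159.86, 159.86, 180, 180, 180, 180, 180].

### API

Orientations are given as a 3x3 rotation matrix whose columns are the frame's x, y, z axes.
In Python, from plant import * gives the robot as it stands.
- The arm moves only by the tool drive_tool, never from a script. Its argument "moves" is a list of rows, each a list of 7 numbers: the opening, from -1 (shut) to 1 (fully open), then the shift along the tool's x, y, z in m, then the turn, a rotation vector about the tool's x, y, z in degrees. A call has 1 to 8 rows; each row shifts and turns the commanded pose from where the row before left it, along the tool's axes as they then stand; what a row does not reach is not made up. A row lasts 1/12 s, in which the tool goes at most 41.7 mm and 7.16 degrees, less where a joint would pass 70% of its speed; a pose out of reach is approached as far as the arm can. A call with a gripper value outside its range is refused whole. The fingers move at their own pace and stop on an object; "squeeze" is the grip in N (left out, the last holds). Time passes only in rows, so rows that do not move let the fingers close. It gives the time, the measured TCP pose, the force and the opening at its end, in the units of the state.
- observe(): the state, without advancing time (a new reading comes with each control period).
- snapshot(name): name is "scene" or "side" or "wrist"; returns (picture, depth): 480x640x3 uint8, blue, green, red; 480x640 float32, m along the optical axis (not along the pixel's ray), 0 where there is no reading.
- get_calibration(name): a dict with "intrinsics" (3x3 intrinsics, pixels), "k1" (the pictures are not rectified: a ray, as slopes to the right and down, at radius r is drawn at 1 + k1 r^2 times it, then the intrinsics apply), "pose" (4x4, takes a point from camera to world coordinates). Camera axes: x right, y up, looking along -z (the intrinsics and any distortion apply to the point x, -y, -z); pixel columns grow to the right and rows downward; lengths in m; the calibration is good to about 2 mm. A picture is of the moment at which its call begins: read the wrist's pose just before it. get_calibration takes no time and is no camera call; for the wrist camera it gives the pose at the moment of the call.
- finish_job(): hands the job in, once; it reports no verdict.
Trained networks look in the newest picture that a camera, given by its name, has taken for a name from the list of things; names that differ only in an ending like _2 or _b are one class to them, and where a whole thing is asked for, a point or a joint stands for the part that bears it (a point fixed in the world has none). Each returns a list of dicts, best first, with "confidence" (0 to 1); they miss things now and then, are a little off and sometimes report something else, mostly with a low value. They report only what shows in the picture. A call takes as long as a camera call. They do not tell look-alikes from the thing itself.
- boxes_of(target, camera): "box" ([left, top, right, bottom] in pixels, round what is visible of it).
The state is a dict: "clock": time; "joint_pos": joint angles; "qd": joint speeds; "tau": joint torques, N m; "eef_pos": TCP position; "orientation": TCP orientation; "ft_force": force on the tool from outside, world axes, zero at the start; "moment": the same for the moment, N m; "gripper_width": finger opening in m.
Only numpy, scipy, OpenCV 4.12 (cv2) and the standard library are available. Lean on these libraries where they do the work, as an engineer would, in place of code of your own. Each camera call takes 0.05 s, during which the arm holds its last target.

### The job

Measure the aluminium tube: of the three specimens it is the one with a hole through it. Stand it flat on the sloping plate between the caliper's jaws and let go, then push the sliding jaw along gently until both jaws touch the tube, without rocking the jaw out of square. Last, turn the lock collar clockwise to its locked mark so that the reading stays; leave everything else on the bench where it is.

Things in the scene. Friction and masses are not known exactly. Their poses are not given: they have to be found in the camera images.
- tube_center (a point): Plain aluminium tube, 45 mm outside diameter, 25 mm bore, 50 mm long, 0.1 to 0.2 kg; at first it stands upright on the bench. The point is its centre, 25 mm above its lower end; z runs along its axis.
- jaw_corner (a point): Point on the caliper stand's sloping plate (30 degrees, facing up towards the robot) where the fixed jaw's measuring face (plane y = 0) meets the beam. x: up the slope, away from the robot; y: along the beam, the way the jaw opens; z: out of the plate. The tube stands on the bare plate here, axis along z: centre at z = 25 mm, x 23 (touching the beam) to 60 mm, y above 22.5 mm.
- caliper: Fixed steel part of the vernier caliper. Axes as jaw_corner; origin on the plate surface under the beam's centre line, 10 mm below jaw_corner in x. Plate: x -50 to 115, y -50 to 330 mm. Beam: x -10 to 10, y to 318 mm, top at z = 16 mm; black clips at its ends to z = 27. Both jaws reach to x = 92 mm and lie at z = 5 to 19 mm; the fixed jaw is 22 mm thick (y -22 to 0).
- lamp_edge (a point): Reading lamp of the stand: a straight bar parallel to the beam, 228 mm long, 16 mm wide, 205 to 220 mm above the bench, over the plate beside the fixed jaw, on two 8 mm posts behind the plate. It is in the way of a gripper that comes straight down to the plate; one that comes square to the plate passes in front of it. The point is the middle of its lower edge nearest the robot. y: along the bar.
- jaw_slide (a joint): Opening between the two measuring faces, m (0 = jaws shut, range 0 to 0.170; starts 0.128 to 0.155). The slider drags with about 2.5 N and stays where it is left.
- jaw_rock (a joint): Rocking of the sliding jaw out of square, rad: 0 = square, play 0.12 either way, about an axis out of the plate through the lock collar's axis. It springs back to square with about 5 N m/rad, so pressing hard on the tube or pushing at the jaw's tip rocks it.
- thumb_rest (a point): Centre of the outer (+y) flat face of the slider's dark thumb rest, 33 mm above the plate, over the beam's centre line. Pushed towards -y, it closes the jaw. The block is 14 mm along y, 28 mm across, and stands 24 to 42 mm above the plate. This face is 110 mm behind the sliding jaw's measuring face. Axes as jaw_corner, turning with the jaw's rocking.
- collar_center (a point): Lock collar: round knurled dark steel knob, 37 mm in diameter, 24.5 to 40.5 mm above the plate, on the slider's face (24 mm above the plate, 44 mm across). A tab 8 mm wide and 8 mm high, with a white line, reaches 31 mm from its axis. The point lies on the axis, 33.5 mm above the plate, 58 mm from the thumb_rest face towards the jaws. z (out of the plate) is the axis; x and y turn with it.
- lock_collar (a joint): Turn of the lock collar, rad, growing clockwise as seen looking at the caliper's face: 0 = tab at the free mark (small ring), pointing 45 degrees clockwise of straight up the slope; 1.31 = tab on the locked mark (a dark bar); stop at 1.50. Starts 0 to 0.25. Takes about 0.05 N m and stays where it is left; it may be twisted by its rim or pushed round by its tab.
- solid_center (a point): Specimen to leave: solid aluminium cylinder, 45 mm in diameter, 50 mm high; centre.
- block_center (a point): Specimen to leave: aluminium block 44 x 44 x 50 mm high; centre.
- weight_center (a point): Brass weight with a knob, 38 mm in diameter, 44 mm high, in front of the reading stand: leave it; point 20 mm up its axis.
- screwdriver_grip (a point): Screwdriver, 190 mm long, lying on the bench in front of the reading stand: leave it; point on its handle.
- beaker_center (a point): Glass beaker, 72 mm wide, 95 mm high: leave it; centre.
Mind the look-alikes: they are no part of the job. Leave any purple or turquoise look-alike of the part that bears tube_center alone.

How it is judged (in metres and radians):
On the way, in this order (a step that is already met when the one before it is completed fails the run):
1. the tube stands flat on the sloping plate between the jaws, let go (angle between the z axis of tube_center and the z axis of jaw_corner, either way round below 0.08 rad and z of tube_center in the frame of jaw_corner between 0.021 and 0.029 m and x of tube_center in the frame of jaw_corner between 0.018 and 0.065 m and y of tube_center in the frame of jaw_corner between 0.02 and 0.145 m and contact force between the fingers and tube below 0.1 N), for 0.2 s.
2. the sliding jaw is closed on the tube and touches it: opening 45 mm within 1.5 mm, the jaw square within 0.03 rad (contact force between jaw_rock and tube above 0.2 N and value of joint jaw_slide between 0.0435 and 0.0465 m and value of joint jaw_rock between -0.03 and 0.03 rad and y of tube_center in the frame of jaw_corner below 0.026 m), for 0.2 s.
3. the lock collar is at its locked mark (value of joint lock_collar between 1.16 and 1.46 rad), for 0.2 s.
At the end, for the whole second after the job is handed in: The tube stands flat on the sloping plate (axis square to it within 0.08 rad) and at rest, with its centre 18 to 65 mm up the slope from the beam; the jaws are closed on it (opening 43.5 to 47 mm, jaw square within 0.03 rad) and the lock collar is within 0.15 rad of its locked mark (all of step 3 and angle between the z axis of tube_center and the z axis of jaw_corner, either way round below 0.08 rad and z of tube_center in the frame of jaw_corner below 0.029 m and x of tube_center in the frame of jaw_corner between 0.018 and 0.065 m and y of tube_center in the frame of jaw_corner between 0.019 and 0.026 m and value of joint jaw_slide between 0.0435 and 0.047 m and value of joint jaw_rock between -0.03 and 0.03 rad and linear speed of tube below 0.02 m/s); the robot touches nothing.
It fails at once if the sliding jaw is rocked more than 0.04 rad out of square (value of joint jaw_rock above 0.04 rad or value of joint jaw_rock below -0.04 rad).
It fails at once if the jaw squeezes the tube with more than 25 N (contact force between jaw_rock and tube above 25 N).
It fails at once if something else on the bench is moved more than 20 mm (distance of any of solid_center, block_center, weight_center, screwdriver_grip, beaker_center from where it was at the start of the episode above 0.02 m).
It also fails if it takes over 72 s, if anything falls off the work surface, if the arm or the gripper's body presses on something with over 40 N, if the wrist force passes 120 N, or if a joint passes its speed limit or range.

## Working session

There is one attempt and no reset: what is moved stays moved. The work goes in short steps, Python scripts to look and compute and a tool call to move; the robot and the scene stay as the last step left them, time stands still between calls to the robot, and variables do not carry over. Pictures are saved under pics/ and viewed, and the job is handed in when it is done.

Besides the shell and the picture viewer there is one more tool, called after "Emit:" as name([rows], argument=value, ...), one row to a line, values as JSON. drive_tool: Moves the arm, as the interface text tells. Its arguments: {"type":"object","properties":{"moves":{"type":"array"},"squeeze":{"type":"number"}},"required":["moves"]}

```bash
ls; mkdir -p pics; python3 - <<'E'
from plant import *
import cv2
s=observe();print(s)
for n in("scene","side","wrist"):
    c=get_calibration(n);print(n,c)
    p,d=snapshot(n);cv2.imwrite(f"pics/{n}0.png",p)
    import numpy as np;np.save(f"pics/{n}0d.npy",d)
    for t in ["tube_center","solid_center","caliper","thumb_rest","collar_center","lamp_edge"]:
        print(t,[(b['box'],round(b['confidence'],2)) for b in boxes_of(t,n)])
print(observe()['clock'])
E
```

```text
pics
{'clock': 0.0, 'joint_pos': array([65.1739869 , 35.29021957, -0.72233632, 81.64260061,  0.46388023,
       63.22006681, -2.31171525]), 'qd': array([-0.0669871 , -0.05587295,  0.03590454,  0.01959678,  0.03945533,
       -0.06889589,  0.04110655]), 'tau': array([-1.27882481e-04, -4.69224966e+01,  2.59322533e-01, -1.71035457e+01,
        1.00476414e-02,  9.78180848e-03, -2.62721706e-06]), 'eef_pos': array([ 0.2568803 , -0.59623759,  0.23011981]), 'orientation': array([[ 9.18349645e-01,  3.95768590e-01, -1.07342934e-03],
       [ 3.95770044e-01, -9.18346541e-01,  2.38807779e-03],
       [-4.06539411e-05, -2.61792157e-03, -9.99996572e-01]]), 'ft_force': array([0.09414215, 0.1584436 , 0.0349879 ]), 'moment': array([ 0.03570589, -0.00629122,  0.02570462]), 'gripper_width': 0.0853960451600054}
scene {'intrinsics': array([[552.85695939,   0.        , 334.15052034],
       [  0.        , 552.85695939, 244.45536795],
       [  0.        ,   0.        ,   1.        ]]), 'k1': -0.15075997901845106, 'pose': array([[-0.75093228, -0.4309717 ,  0.50036397,  1.03491824],
       [ 0.66016817, -0.
[... 1352 characters left out ...]
 316.0, 305.1], 0.97)]
wrist {'intrinsics': array([[427.03109164,   0.        , 320.67272574],
       [  0.        , 427.03109164, 241.83976362],
       [  0.        ,   0.        ,   1.        ]]), 'k1': -0.09786052049132617, 'pose': array([[ 3.95954417e-01,  8.76399150e-01,  2.74125208e-01,
         3.27398685e-01],
       [-9.18270164e-01,  3.77874392e-01,  1.18282927e-01,
        -5.66954038e-01],
       [ 7.81606198e-05, -2.98555647e-01,  9.54392225e-01,
         3.74455609e-01],
       [ 0.00000000e+00,  0.00000000e+00,  0.00000000e+00,
         1.00000000e+00]])}
tube_center [([114.4, 1.1, 197.8, 36.9], 0.74)]
solid_center []
caliper []
thumb_rest []
collar_center []
lamp_edge []
1.05
```

View pics/scene0.png

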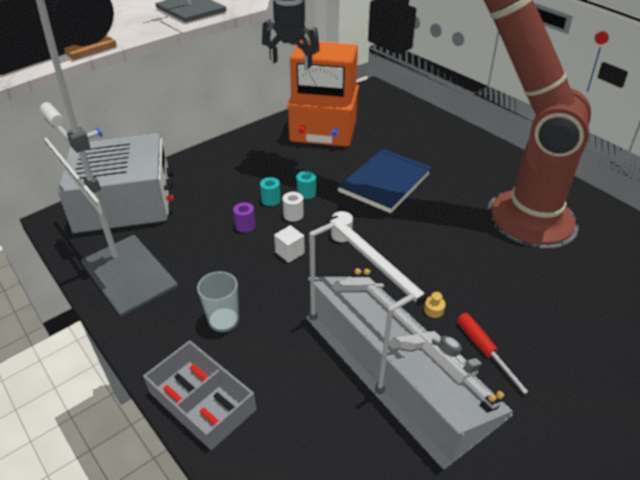

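View pics/side0.png

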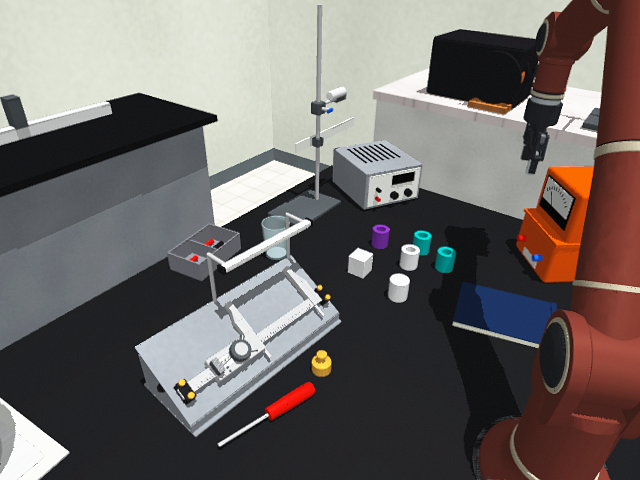

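View pics/wrist0.png

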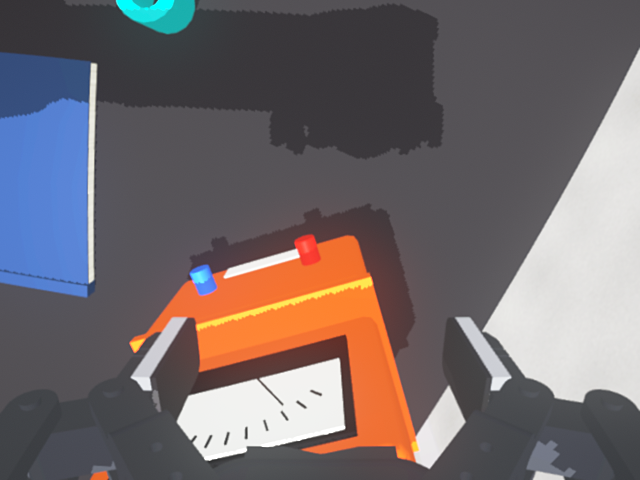

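```bash
python3 - <<'E'
import cv2
p=cv2.imread('pics/scene0.png');cv2.imwrite('pics/scene0c.png',cv2.resize(p[160:260,210:370],(800,500),interpolation=3))
cv2.imwrite('pics/scene0d.png',cv2.resize(p[255:440,300:520],(713,600),interpolation=3))
p=cv2.imread('pics/side0.png');cv2.imwrite('pics/side0c.png',cv2.resize(p[215:315,350:510],(800,500),interpolation=3))
E
```

```text
(no output)
```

View pics/scene0c.png

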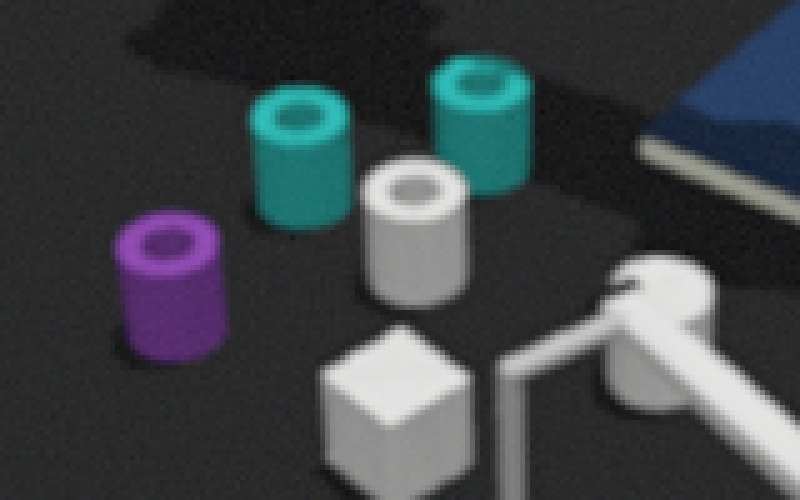

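View pics/scene0d.png

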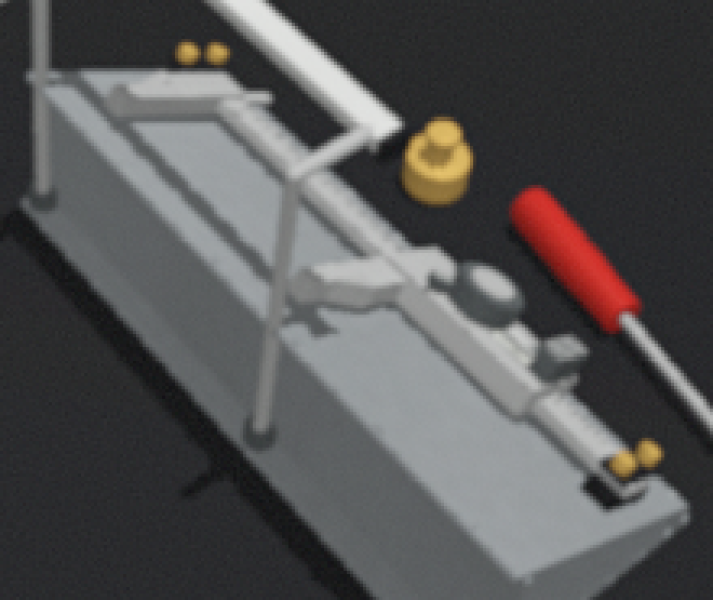

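View pics/side0c.png

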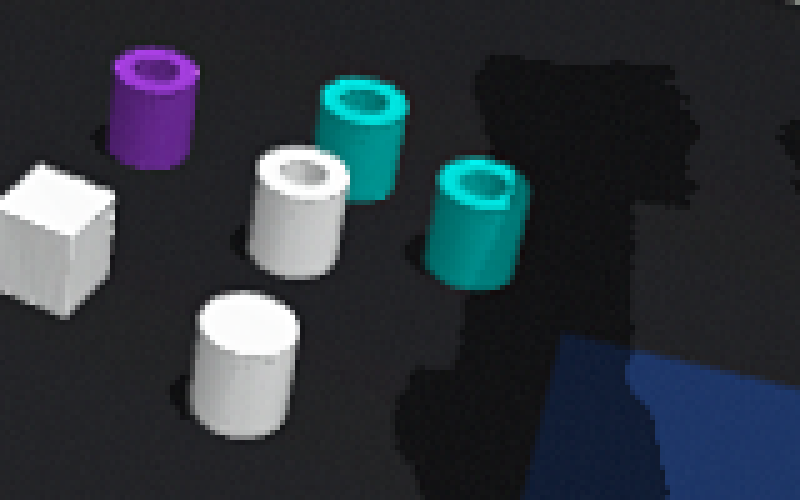

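```bash
cat > h.py <<'E'
import numpy as np, cv2
def cal(n):
    from plant import get_calibration
    c=get_calibration(n);return c['intrinsics'],c['k1'],c['pose']
def norm(K,k1,uv):
    uv=np.atleast_2d(np.asarray(uv,float)).reshape(-1,1,2)
    return cv2.undistortPoints(uv,K,np.array([k1,0,0,0,0.]),None,None,None).reshape(-1,2) if 0 else cv2.undistortPoints(uv,K,np.array([k1,0,0,0,0.])).reshape(-1,2)
def ray(c,uv):
    K,k1,T=c; n=norm(K,k1,uv); d=np.c_[n[:,0],-n[:,1],-np.ones(len(n))]
    return T[:3,3],d@T[:3,:3].T
def deproj(c,uv,z):
    o,d=ray(c,uv); return o+d*np.asarray(z).reshape(-1,1)
def proj(c,P):
    K,k1,T=c; P=np.atleast_2d(P); q=(P-T[:3,3])@T[:3,:3]
    x=q[:,0]/-q[:,2]; y=-q[:,1]/-q[:,2]; f=1+k1*(x*x+y*y)
    return np.c_[K[0,0]*x*f+K[0,2],K[1,1]*y*f+K[1,2]]
def cloud(c,d):
    v,u=np.mgrid[0:480,0:640]; uv=np.c_[u.ravel(),v.ravel()]
    P=deproj(c,uv,d.ravel()).reshape(480,640,3); P[d==0]=np.nan; return P
def onplane(c,uv,z):
    o,d=ray(c,uv); return o+d*((z-o[2])/d[:,2:3])
E
python3 - <<'E'
from h import *
import numpy as np
np.set_printoptions(precision=4,suppress=True)
C={n:cal(n) for n in('scene','side')}
for n in C:
    d=np.load(f'pics/{n}0d.npy');P=cloud(C[n],d)
    np.save(f'pics/{n}P.npy',P)
    print(n,np.mean(d==0))
    pts={'scene':dict(tube=(292,199),table=(300,300),solid=(345,215),block=(289,235),weight=(435,297),plate=(430,400)),
     'side':dict(tube=(410,247),table=(370,320),solid=(399,280),block=(361,256),weight=(321,355),plate=(190,345),plate2=(270,300))}[n]
    for k,(u,v) in pts.items():
        print(k,P[v,u],np.nanstd(P[v-1:v+2,u-1:u+2,2]))
E
```

```text
scene 0.004111328125
tube [ 0.4251 -0.3836  0.0342] 0.0021367950221199247
table [ 0.5888 -0.1509  0.0001] 0.0011327640793792346
solid [ 0.3836 -0.2476  0.0488] 0.0011920925019366514
block [ 0.5196 -0.2719  0.0509] 0.0018197820723461948
weight [0.4153 0.0412 0.0447] 0.0020111032644644813
plate [0.6284 0.2065 0.1075] 0.0018215137857412738
side 0.003876953125
tube [ 0.4385 -0.3831  0.0486] 0.0028859026858795217
table [ 0.4049 -0.1411 -0.002 ] 0.000890585240729449
solid [ 0.3958 -0.2455  0.0486] 0.0006615430791727877
block [ 0.5153 -0.2733  0.0487] 0.0010889598975420817
weight [0.4057 0.0404 0.0426] 0.0008007010462883035
plate [0.5846 0.1944 0.0827] 0.0012287291362082023
plate2 [0.5596 0.0077 0.0753] 0.0010943452727894018
```

```bash
python3 - <<'E'
from h import *
np.set_printoptions(precision=4,suppress=True)
from scipy.optimize import least_squares
for n in('scene','side'):
    P=np.load(f'pics/{n}P.npy');Q=P.reshape(-1,3)
    # objects
    for nm,(x,y) in dict(tube=(.43,-.385),solid=(.39,-.247),block=(.517,-.272),weight=(.41,.041)).items():
        m=(np.hypot(Q[:,0]-x,Q[:,1]-y)<.045)&(Q[:,2]>.040)&(Q[:,2]<.056)
        T=Q[m]; print(n,nm,m.sum(),(T.min(0)+T.max(0))[:2]/2,T.mean(0),T.max(0)-T.min(0))
    m=(Q[:,0]>.4)&(Q[:,0]<.75)&(Q[:,1]>-.1)&(Q[:,1]<.35)&(Q[:,2]>.02)&(Q[:,2]<.2)
    R=Q[m];rng=np.random.default_rng(0);best=0
    for i in range(800):
        a=R[rng.choice(len(R),3,0)];nn=np.cross(a[1]-a[0],a[2]-a[0]);l=np.linalg.norm(nn)
        if l<1e-6: continue
        nn/=l; nn*=np.sign(nn[2])
        if abs(nn[2]-np.cos(np.pi/6))>.05: continue
        k=np.abs((R-a[0])@nn)<.0025
        if k.sum()>best: best=k.sum();bk=k
    for _ in range(5):
        S=R[bk];c=S.mean(0);nn=np.linalg.svd(S-c,full_matrices=0)[2][2];nn*=np.sign(nn[2]);bk=np.abs((R-c)@nn)<.003
    print(n,'plane',nn,c@nn,best,len(R),'tilt',np.degrees(np.arccos(nn[2])),'az',np.degrees(np.arctan2(nn[1],nn[0])))
    y=np.cross(nn,[-nn[0],-nn[1],0]);y/=np.linalg.norm(y); 
    print(y)
E
```

```text
scene tube 228 [ 0.4333 -0.3863] [ 0.4348 -0.3698  0.0474] [0.0468 0.0852 0.013 ]
scene solid 157 [ 0.3886 -0.2445] [ 0.3903 -0.2405  0.049 ] [0.0325 0.0482 0.0128]
scene block 377 [ 0.5191 -0.2734] [ 0.5209 -0.2702  0.0483] [0.0463 0.0492 0.0136]
scene weight 54 [0.4088 0.0399] [0.4092 0.0401 0.0425] [0.0203 0.019  0.0063]
scene plane [-0.4957  0.0459  0.8673] -0.21014850043235678 6855 15625 tilt 29.853581669110284 az 174.71025630985352
[0.0922 0.9957 0.    ]
side tube 192 [ 0.4324 -0.3889] [ 0.4305 -0.3705  0.0476] [0.0464 0.0789 0.0127]
side solid 249 [ 0.3943 -0.2457] [ 0.3928 -0.2422  0.0486] [0.0442 0.046  0.0131]
side block 260 [ 0.5182 -0.276 ] [ 0.5155 -0.2712  0.0485] [0.0479 0.0483 0.0128]
side weight 66 [0.4061 0.0382] [0.4059 0.0384 0.0421] [0.0189 0.0195 0.0047]
side plane [-0.499   0.0462  0.8654] -0.211869407421745 11004 16998 tilt 30.07702235564309 az 174.71374373322425
[0.0921 0.9957 0.    ]
```

```bash
cat >> h.py <<'E'
n0=np.array([-np.sin(np.pi/6)*0.99575,np.sin(np.pi/6)*0.0921,np.cos(np.pi/6)])
n0/=np.linalg.norm(n0)
y0=np.array([0.0921,0.99575,0]);y0/=np.linalg.norm(y0);x0=np.cross(y0,n0)
R0=np.c_[x0,y0,n0]
o0=np.array([0.5,0.0,0]); o0[2]=(-0.2113-o0@n0)/n0[2]   # provisional plate origin
def warp(c,img,z,R=R0,o=o0,xr=(-.15,.15),yr=(-.15,.35),s=1500):
    # orthographic resample of plane at plate height z; rows: x decreasing, cols: y
    X=np.arange(xr[1],xr[0],-1/s);Y=np.arange(yr[0],yr[1],1/s)
    g=np.stack(np.meshgrid(X,Y,indexing='ij'),-1).reshape(-1,2)
    P=o+g[:,:1]*R[:,0]+g[:,1:]*R[:,1]+z*R[:,2]
    uv=proj(c,P).astype(np.float32).reshape(len(X),len(Y),2)
    return cv2.remap(img,uv[...,0],uv[...,1],cv2.INTER_CUBIC)
E
python3 - <<'E'
from h import *
np.set_printoptions(precision=4,suppress=True)
print(R0,o0)
for n in('scene','side'):
    c=cal(n);im=cv2.imread(f'pics/{n}0.png')
    hsv=cv2.cvtColor(im,cv2.COLOR_BGR2HSV)
    P=np.load(f'pics/{n}P.npy')
    m=(hsv[...,1]<60)&(hsv[...,2]>90)&(np.hypot(P[...,0]-.432,P[...,1]+.386)<.045)&(P[...,2]>.042)&(P[...,2]<.056)
    T=P[m];print(n,'tube',m.sum(),(T.min(0)+T.max(0))[:2]/2,T.max(0)-T.min(0))
    w=warp(c,im,0.016); 
    for i in range(0,w.shape[1],75): cv2.line(w,(i,0),(i,w.shape[0]),(0,200,0) if i!=225 else (0,0,255),1)
    for i in range(0,w.shape[0],75): cv2.line(w,(0,i),(w.shape[1],i),(0,200,0) if i!=225 else (0,0,255),1)
    cv2.imwrite(f'pics/{n}_w.png',w)
E
```

```text
[[ 0.8623  0.0921 -0.4979]
 [-0.0798  0.9957  0.046 ]
 [ 0.5     0.      0.866 ]] [0.5    0.     0.0435]
scene tube 201 [ 0.4333 -0.3691] [0.0468 0.0508 0.0109]
side tube 168 [ 0.4324 -0.3731] [0.0464 0.0473 0.0105]
```

View pics/scene_w.png

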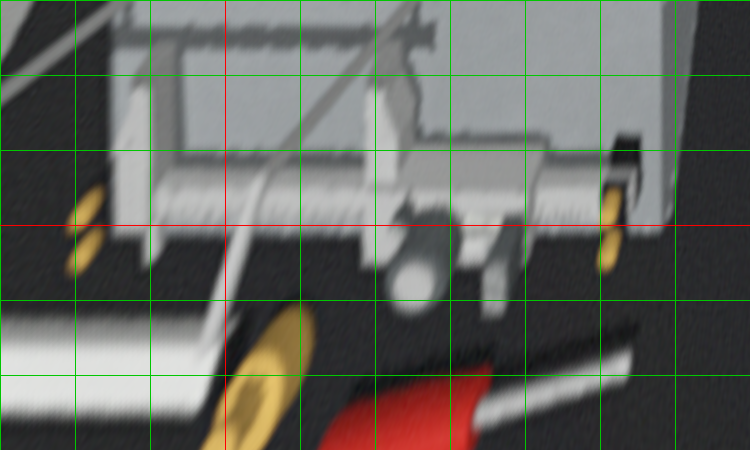

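View pics/side_w.png

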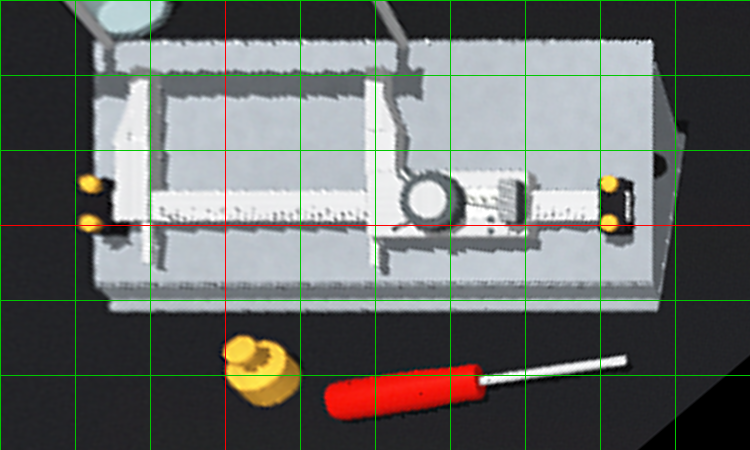

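```bash
python3 - <<'E'
from h import *
np.set_printoptions(precision=4,suppress=True)
for n in('scene','side'):
    c=cal(n);im=cv2.imread(f'pics/{n}0.png');hsv=cv2.cvtColor(im,cv2.COLOR_BGR2HSV)
    P=np.load(f'pics/{n}P.npy');Q=P.reshape(-1,3)
    m=(Q[:,2]>.2)&(Q[:,2]<.23)&(Q[:,0]>.45)&(Q[:,0]<.75)&(Q[:,1]>-.2)&(Q[:,1]<.35)
    L=(Q[m]-o0)@R0 - [.023,-.05,0]; W=Q[m]
    print(n,'lamp n',m.sum());
    for q in range(5):
        a,b=np.percentile(L[:,1],[q*20,q*20+20]);k=(L[:,1]>=a)&(L[:,1]<=b)
        print('  y',a,b,'xworld',np.percentile(W[k,0],[2,50,98]),'x',np.percentile(L[k,0],[2,50,98]),'z',np.percentile(L[k,2],[2,50,98]))
    print(' zworld',np.percentile(W[:,2],[2,50,98]))
    for lo,hi,nm in((80,95,'turq'),(130,150,'purple')):
        m=(hsv[...,0]>lo)&(hsv[...,0]<hi)&(hsv[...,1]>120)&(P[...,2]>.042)&(P[...,2]<.056)
        k,lab=cv2.connectedComponents(m.astype(np.uint8))
        for i in range(1,k):
            T=P[lab==i]
            if len(T)>40: print(nm,(T.min(0)+T.max(0))[:2]/2,len(T))
    w=warp(c,im,0.0,s=1500,xr=(-.05,.15),yr=(-.12,.3));cv2.imwrite(f'pics/{n}_w0.png',w)
E
```

```text
scene lamp n 1703
  y -0.05149887235663694 -0.011969958168303539 xworld [0.5423 0.5583 0.6036] x [0.1075 0.1199 0.1587] z [0.0832 0.1147 0.1251]
  y -0.011969958168303539 0.05164657435189953 xworld [0.5469 0.5584 0.5653] x [0.1069 0.1159 0.121 ] z [0.11   0.1192 0.1245]
  y 0.05164657435189953 0.1085561576263607 xworld [0.5527 0.5638 0.5706] x [0.107  0.1161 0.121 ] z [0.1103 0.1193 0.1245]
  y 0.1085561576263607 0.15972445092315993 xworld [0.5587 0.5697 0.5989] x [0.108  0.1169 0.1406] z [0.105  0.1187 0.1239]
  y 0.15972445092315993 0.17775472356064803 xworld [0.5628 0.5827 0.6238] x [0.107  0.1258 0.1603] z [0.0808 0.1109 0.125 ]
 zworld [0.2046 0.2161 0.2191]
turq [ 0.3566 -0.4162] 183
turq [ 0.4389 -0.4518] 183
purple [ 0.5425 -0.4097] 208
side lamp n 1172
  y -0.053416691805210956 -0.009715039883372916 xworld [0.5391 0.5503 0.5994] x [0.1023 0.1138 0.1553] z [0.0857 0.1194 0.1269]
  y -0.009715039883372916 0.0527746712875943 xworld [0.544  0.55   0.5621] x [0.1026 0.1087 0.1191] z [0.1141 0.1214 0.1263]
  y 0.0527746712875943 0.10770455060093052 xworld [0.5496 0.5553 0.5677] x [0.1027 0.1085 0.1191] z [0.1133 0.1216 0.1259]
  y 0.10770455060093052 0.1564453895545094 xworld [0.5551 0.56   0.573 ] x [0.1029 0.1087 0.1194] z [0.1138 0.1214 0.1253]
  y 0.1564453895545094 0.17565217735741112 xworld [0.5591 0.5737 0.6192] x [0.1026 0.1181 0.157 ] z [0.0851 0.1162 0.126 ]
 zworld [0.2043 0.2161 0.2191]
turq [ 0.438  -0.4536] 152
turq [ 0.3538 -0.4178] 172
purple [ 0.54   -0.4116] 146
```

View pics/side_w0.png

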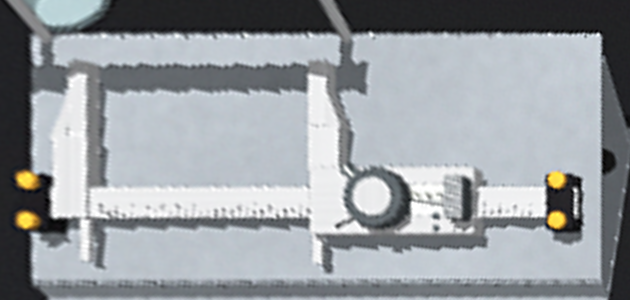

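```bash
cat >> h.py <<'E'
from scipy.spatial.transform import Rotation as Ro, Slerp
RP=np.c_[-R0[:,0],R0[:,1],-R0[:,2]]      # tool square to plate
JC=o0+R0@np.array([.023,-.0495,0])       # jaw_corner estimate
def down(azy): # tool down, tool y at azimuth azy deg
    a=np.radians(azy);y=np.array([np.cos(a),np.sin(a),0]);z=np.array([0,0,-1.]);return np.c_[np.cross(y,z),y,z]
def pl(x,y,z): return JC+R0@np.array([x,y,z])
def rows(p,R,g,N=None,cur=None,sh=.04):
    from plant import observe
    if cur is None:
        s=observe();cur=(s['eef_pos'],s['orientation'])
    p0,Ra=cur; d=np.linalg.norm(p-p0); rv=Ro.from_matrix(Ra.T@R).as_rotvec(degrees=True)
    if N is None: N=int(max(np.ceil(d/sh),np.ceil(np.linalg.norm(rv)/7.0),1))
    out=[];Rc=Ro.from_matrix(Ra)
    for i in range(N):
        s=Rc.inv().apply((p-p0)/N); out.append([g]+[round(float(v),4) for v in s]+[round(float(v),2) for v in rv/N])
        Rc=Rc*Ro.from_rotvec(rv/N,degrees=True)
    print(f'N={N} d={d:.4f} rot={np.linalg.norm(rv):.2f}')
    for i in range(0,N,8): print(str(out[i:i+8]).replace(' ',''))
    return out
def st():
    from plant import observe
    s=observe();print('t',round(s['clock'],2),'p',s['eef_pos'].round(4),'F',s['ft_force'].round(2),'w',round(s['gripper_width'],4),'q',s['joint_pos'].round(1))
    print(' plate coords',(R0.T@(s['eef_pos']-JC)).round(4),'F plate',(R0.T@s['ft_force']).round(2))
    return s
E
python3 - <<'E'
from h import *
print(JC); st(); rows(np.array([.433,-.371,.15]),down(-10),1)
E
```

```text
[ 0.51527498 -0.05112411  0.05496003]
t 1.05 p [ 0.2572 -0.5969  0.2313] F [ 0.17 -0.27  0.1 ] w 0.0854 q [65.2 35.2 -0.7 81.6  0.5 63.2 -2.3]
 plate coords [-0.0908 -0.5673  0.2561] F plate [ 0.21 -0.26 -0.01]
N=9 d=0.2976 rot=56.69
[[1,0.0279,-0.0153,0.009,0.0,-0.0,-6.3],[1,0.0294,-0.0122,0.009,0.0,-0.0,-6.3],[1,0.0305,-0.0089,0.009,0.0,-0.0,-6.3],[1,0.0313,-0.0055,0.009,0.0,-0.0,-6.3],[1,0.0317,-0.002,0.009,0.0,-0.0,-6.3],[1,0.0318,0.0015,0.009,0.0,-0.0,-6.3],[1,0.0314,0.005,0.009,0.0,-0.0,-6.3],[1,0.0307,0.0084,0.009,0.0,-0.0,-6.3]]
[[1,0.0296,0.0117,0.009,0.0,-0.0,-6.3]]
```

Candidates in scene0: white tube with a hole (292,206), turquoise tubes (270,192) and (306,184), purple tube (244,217), white solid cylinder (342,227) and white block (289,244). The close crop shows the white/aluminium one at (292,206) is the only uncoloured one with a bore, so that is the one I take.

Emit:
drive_tool([
  [1, 0.028, -0.0153, 0, 0, 0, -6.3],
  [1, 0.0294, -0.0122, 0, 0, 0, -6.3],
  [1, 0.0305, -0.009, 0.01, 0, 0, -6.3],
  [1, 0.0313, -0.0055, 0.01, 0, 0, -6.3],
  [1, 0.0317, -0.002, 0.01, 0, 0, -6.3],
  [1, 0.0318, 0.0015, 0.01, 0, 0, -6.3],
  [1, 0.0314, 0.005, 0.01, 0, 0, -6.3],
  [1, 0.0307, 0.0084, 0.01, 0, 0, -6.3],
])

```text
clock: 1.72
eef_pos: [0.4142, -0.3949, 0.1712]
orientation: [[0.276, 0.961, 0.001], [0.961, -0.276, -0.001], [-0.0, 0.001, -1.0]]
ft_force: [-0.2, 0.4, 0.4]
gripper_width: 0.0855
```

Emit:
drive_tool([
  [1, 0.0296, 0.0117, 0.01, 0, 0, -6.3],
  [1, 0, 0, 0, 0, 0, 0],
  [1, 0, 0, 0, 0, 0, 0],
])

```text
clock: 1.97
eef_pos: [0.4345, -0.3684, 0.161]
orientation: [[0.169, 0.986, 0.0], [0.986, -0.169, 0.002], [0.002, -0.0, -1.0]]
ft_force: [-0.2, -1.3, -0.2]
gripper_width: 0.0857
```

```bash
python3 - <<'E'
from h import *
from plant import *
s=st();c=cal('wrist');p,d=snapshot('wrist');cv2.imwrite('pics/w1.png',p);np.save('pics/w1d.npy',d)
P=cloud(c,d);hsv=cv2.cvtColor(p,cv2.COLOR_BGR2HSV)
m=(hsv[...,1]<60)&(hsv[...,2]>90)&(np.hypot(P[...,0]-.432,P[...,1]+.371)<.04)&(P[...,2]>.042)&(P[...,2]<.056)
T=P[m];print(m.sum(),T.min(0),T.max(0),(T.min(0)+T.max(0))/2)
ct,r=cv2.minEnclosingCircle(T[:,:2].astype(np.float32));print(ct,r)
E
```

```text
t 1.97 p [ 0.4345 -0.3684  0.161 ] F [-0.24 -1.32 -0.22] w 0.0857 q [ 48.5  33.4 -16.2  99.8  11.7  48.5  17.3]
 plate coords [ 0.0087 -0.3234  0.1174] F plate [-0.21 -1.34 -0.13]
2949 [ 0.41085828 -0.39415087  0.04200686] [ 0.45534764 -0.35002715  0.05244725] [ 0.43310296 -0.37208901  0.04722706]
(0.4331636428833008, -0.372321754693985) 0.022637702524662018
```

View pics/w1.png

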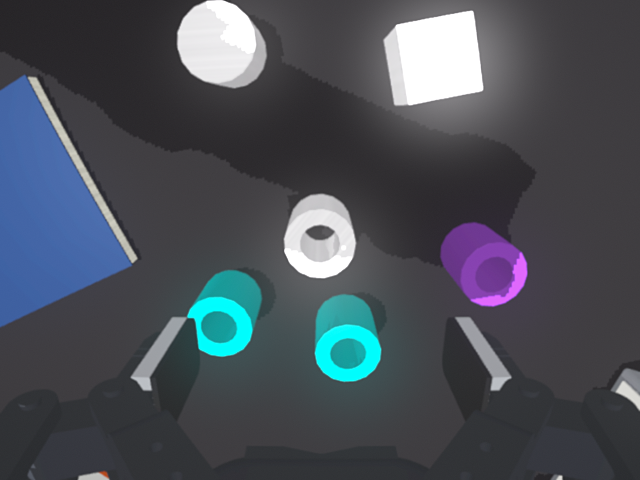

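Emit:
drive_tool([
  [1, -0.002, -0.0008, 0.035, 0, 0, 0],
  [1, -0.0018, 0, 0.04, 0, 0, 0],
  [1, 0, 0, 0.035, 0, 0, 0],
  [1, 0, 0, 0.025, 0, 0, 0],
  [1, 0, 0, 0.013, 0, 0, 0],
  [1, 0, 0, 0.005, 0, 0, 0],
  [1, 0, 0, 0, 0, 0, 0],
], squeeze=30)

```text
clock: 2.6
eef_pos: [0.4301, -0.3759, 0.0074]
orientation: [[0.176, 0.984, -0.002], [0.984, -0.176, -0.0], [-0.001, -0.002, -1.0]]
ft_force: [-0.9, -0.2, -0.1]
gripper_width: 0.0853
```

```bash
python3 - <<'E'
from h import *
s=st();print(s['orientation'].round(3))
E
```

```text
t 2.6 p [ 0.4301 -0.3759  0.0074] F [-0.86 -0.18 -0.05] w 0.0853 q [ 46.   46.1 -11.4 105.6  16.7  30.1  13.4]
 plate coords [-0.0713 -0.3312 -0.0137] F plate [-0.75 -0.26  0.37]
[[ 0.176  0.984 -0.002]
 [ 0.984 -0.176 -0.   ]
 [-0.001 -0.002 -1.   ]]
```

Emit:
drive_tool([
  [1, 0.004, 0.002, 0, 0, 0, 0],
  [-0.2, 0, 0, 0, 0, 0, 0],
  [-0.2, 0, 0, 0, 0, 0, 0],
  [-0.3, 0, 0, 0, 0, 0, 0],
  [-1, 0, 0, 0, 0, 0, 0],
  [-1, 0, 0, 0, 0, 0, 0],
  [-1, 0, 0, 0, 0, 0, 0],
  [-1, 0, 0, 0, 0, 0, 0],
], squeeze=30)

```text
clock: 3.27
eef_pos: [0.4346, -0.3713, 0.0094]
orientation: [[0.174, 0.985, 0.001], [0.985, -0.174, -0.001], [-0.001, 0.001, -1.0]]
ft_force: [-1.1, 1.0, 6.1]
gripper_width: 0.0443
```

Emit:
drive_tool([
  [-1, 0, 0, 0, 0, 0, 0],
  [-1, 0, 0, -0.01, 0, 0, 0],
  [-1, 0, 0, -0.03, 0, 0, 0],
  [-1, 0, 0, -0.03, 0, 0, 0],
  [-1, 0, 0, -0.03, 0, 0, 0],
  [-1, 0, 0, -0.03, 0, 0, 0],
  [-1, 0, 0, -0.03, 0, 0, 0],
  [-1, 0, 0, 0, 0, 0, 0],
])

```text
clock: 3.93
eef_pos: [0.4374, -0.3729, 0.175]
orientation: [[0.174, 0.985, 0.01], [0.985, -0.174, -0.008], [-0.006, 0.011, -1.0]]
ft_force: [1.7, 0.5, -0.7]
gripper_width: 0.0442
```

```bash
python3 - <<'E'
from h import *
from plant import *
s=st();p,d=snapshot('wrist');cv2.imwrite('pics/w2.png',p)
print(pl(.03,.072,.1))
rows(pl(.03,.072,.16),RP,-1)
E
```

```text
t 3.93 p [ 0.4374 -0.3729  0.175 ] F [ 1.71  0.48 -0.74] w 0.0442 q [ 48.8  32.5 -16.5  98.8  11.6  49.7  17.3]
 plate coords [ 0.0185 -0.3276  0.1279] F plate [ 1.06  0.64 -1.47]
[0.49798901 0.02278204 0.15656257]
N=15 d=0.4006 rot=98.11
[[-1,0.0265,-0.0025,-0.0025,-1.64,-1.49,-6.15],[-1,0.0265,0.0005,-0.0033,-1.64,-1.49,-6.15],[-1,0.0262,0.0034,-0.0039,-1.64,-1.49,-6.15],[-1,0.0256,0.0063,-0.0044,-1.64,-1.49,-6.15],[-1,0.0246,0.0091,-0.0049,-1.64,-1.49,-6.15],[-1,0.0234,0.0119,-0.0052,-1.64,-1.49,-6.15],[-1,0.0218,0.0144,-0.0054,-1.64,-1.49,-6.15],[-1,0.02,0.0168,-0.0055,-1.64,-1.49,-6.15]]
[[-1,0.0179,0.019,-0.0055,-1.64,-1.49,-6.15],[-1,0.0156,0.021,-0.0053,-1.64,-1.49,-6.15],[-1,0.0131,0.0227,-0.0051,-1.64,-1.49,-6.15],[-1,0.0105,0.0241,-0.0047,-1.64,-1.49,-6.15],[-1,0.0077,0.0252,-0.0042,-1.64,-1.49,-6.15],[-1,0.0049,0.026,-0.0037,-1.64,-1.49,-6.15],[-1,0.002,0.0265,-0.003,-1.64,-1.49,-6.15]]
```

View pics/w2.png

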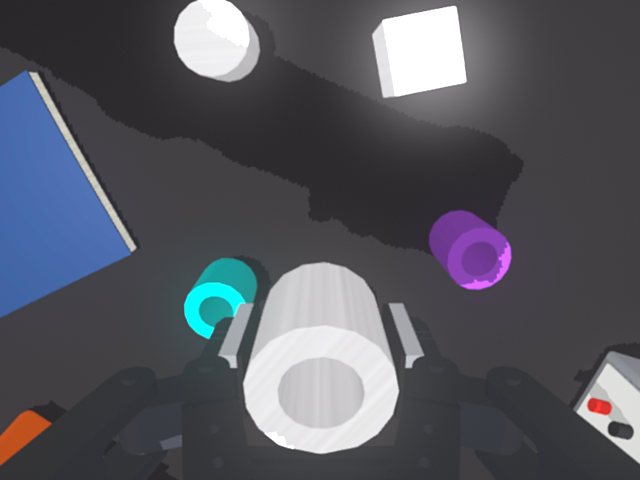

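Emit:
drive_tool([
  [-1, 0.0265, -0.0025, -0.0025, -1.64, -1.49, -6.15],
  [-1, 0.0265, 0.0005, -0.0033, -1.64, -1.49, -6.15],
  [-1, 0.0262, 0.0034, -0.0039, -1.64, -1.49, -6.15],
  [-1, 0.0256, 0.0063, -0.0044, -1.64, -1.49, -6.15],
  [-1, 0.0246, 0.0091, -0.0049, -1.64, -1.49, -6.15],
  [-1, 0.0234, 0.0119, -0.0052, -1.64, -1.49, -6.15],
  [-1, 0.0218, 0.0144, -0.0054, -1.64, -1.49, -6.15],
  [-1, 0.02, 0.0168, -0.0055, -1.64, -1.49, -6.15],
])

```text
clock: 4.65
eef_pos: [0.45, -0.1571, 0.1877]
orientation: [[-0.606, 0.752, 0.261], [0.748, 0.65, -0.135], [-0.271, 0.114, -0.956]]
ft_force: [1.1, -1.3, -1.8]
gripper_width: 0.0445
```

Emit:
drive_tool([
  [-1, 0.0179, 0.019, -0.0055, -1.64, -1.49, -6.15],
  [-1, 0.0156, 0.021, -0.0053, -1.64, -1.49, -6.15],
  [-1, 0.0131, 0.0227, -0.0051, -1.64, -1.49, -6.15],
  [-1, 0.0105, 0.0241, -0.0047, -1.64, -1.49, -6.15],
  [-1, 0.0077, 0.0252, -0.0042, -1.64, -1.49, -6.15],
  [-1, 0.0049, 0.026, -0.0037, -1.64, -1.49, -6.15],
  [-1, 0.002, 0.0265, -0.003, -1.64, -1.49, -6.15],
  [-1, 0, 0, 0, 0, 0, 0],
])

```text
clock: 5.32
eef_pos: [0.4651, 0.0331, 0.2055]
orientation: [[-0.867, 0.077, 0.492], [0.069, 0.997, -0.033], [-0.493, 0.005, -0.87]]
ft_force: [0.5, 0.3, -1.1]
gripper_width: 0.0444
```

```bash
cat > look.py <<'E'
import sys
from h import *
from plant import *
def look(names,tag,zs=(.016,)):
    for n in names:
        c=cal(n);p,d=snapshot(n);cv2.imwrite(f'pics/{n}_{tag}.png',p);np.save(f'pics/{n}_{tag}.npy',d);np.savez(f'pics/{n}_{tag}_c.npz',K=c[0],k=c[1],T=c[2])
        for z in zs:
            # viewed as from above: cols = -y ; origin JC
            w=warp(c,p,z,o=JC,xr=(-.08,.12),yr=(-.06,.3),s=2000)[:,::-1].copy()
            for k,yy in enumerate(np.arange(.3,-.0601,-.05)):
                i=int(round((.3-yy)*2000));cv2.line(w,(i,0),(i,400),(0,200,0) if abs(yy)>.001 else (0,0,255),1)
            for xx in np.arange(-.05,.11,.05):
                i=int(round((.12-xx)*2000));cv2.line(w,(0,i),(720,i),(0,200,0) if abs(xx)>.001 else (0,0,255),1)
            cv2.imwrite(f'pics/{n}_{tag}_z{int(z*1000)}.png',w)
E
python3 - <<'E'
from look import *
s=st();print(s['orientation'].round(3),RP.round(3));look(['wrist'],'a')
rows(pl(.03,.072,.03),RP,-1)
E
```

```text
t 5.32 p [0.4651 0.0331 0.2055] F [ 0.55  0.25 -1.14] w 0.0444 q [ -3.5  13.5 -10.1 135.7  77.2  10.7  -1.5]
 plate coords [0.0253 0.0793 0.1593] F plate [-0.12  0.3  -1.25]
[[-0.867  0.077  0.492]
 [ 0.069  0.997 -0.033]
 [-0.493  0.005 -0.87 ]] [[-0.862  0.092  0.498]
 [ 0.08   0.996 -0.046]
 [-0.5    0.    -0.866]]
N=4 d=0.1291 rot=0.67
[[-1,-0.0014,-0.0012,0.0322,0.09,-0.13,0.05],[-1,-0.0013,-0.0011,0.0322,0.09,-0.13,0.05],[-1,-0.0012,-0.0011,0.0322,0.09,-0.13,0.05],[-1,-0.0012,-0.001,0.0322,0.09,-0.13,0.05]]
```

View pics/wrist_a.png

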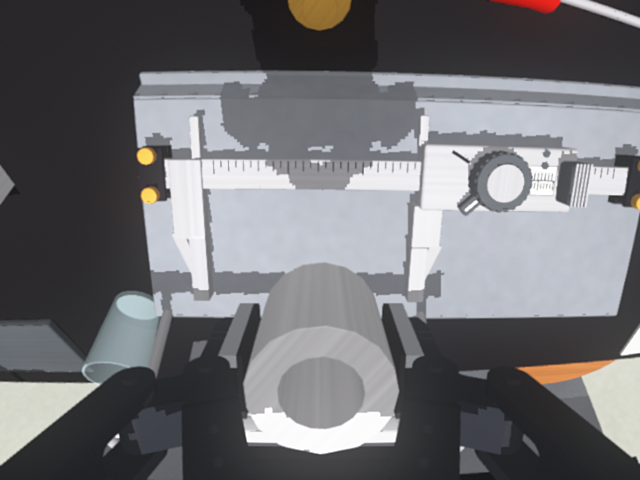

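View pics/wrist_a_z16.png

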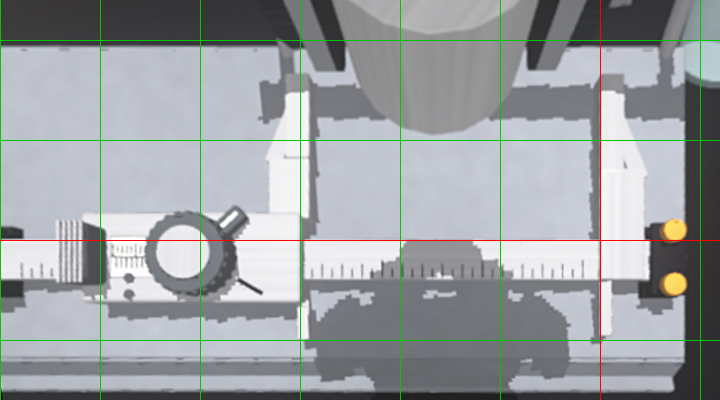

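Emit:
drive_tool([
  [-1, -0.0014, -0.001, 0.032, 0.09, -0.13, 0.05],
  [-1, -0.0013, -0.001, 0.032, 0.09, -0.13, 0.05],
  [-1, -0.0012, -0.001, 0.032, 0.09, -0.13, 0.05],
  [-1, -0.0012, -0.001, 0.028, 0.09, -0.13, 0.05],
  [-1, 0, 0, 0, 0, 0, 0],
  [-1, 0, 0, 0, 0, 0, 0],
])

```text
clock: 5.87
eef_pos: [0.5044, 0.0141, 0.1429]
orientation: [[-0.865, 0.107, 0.49], [0.088, 0.994, -0.062], [-0.494, -0.011, -0.869]]
ft_force: [-0.9, -0.6, -0.8]
gripper_width: 0.0443
```

```bash
python3 - <<'E'
from look import *
s=st();print((RP.T@s['orientation']).round(3));look(['side'],'b',())
p=cv2.imread('pics/side_b.png');cv2.imwrite('pics/side_bc.png',cv2.resize(p[200:400,150:400],(750,600),interpolation=3))
rows(pl(.03,.075,.012),RP,-1)
E
```

```text
t 5.87 p [0.5044 0.0141 0.1429] F [-0.87 -0.63 -0.8 ] w 0.0443 q [  3.1  24.8 -16.2 135.1 117.2  17.1 -40.3]
 plate coords [0.0294 0.064  0.0846] F plate [-1.1  -0.71 -0.29]
[[ 1.    -0.008  0.007]
 [ 0.008  1.    -0.017]
 [-0.007  0.017  1.   ]]
N=2 d=0.0745 rot=1.06
[[-1,-0.0001,0.0059,0.0368,-0.47,-0.12,-0.21],[-1,-0.0,0.0056,0.0368,-0.47,-0.12,-0.21]]
```

View pics/side_bc.png

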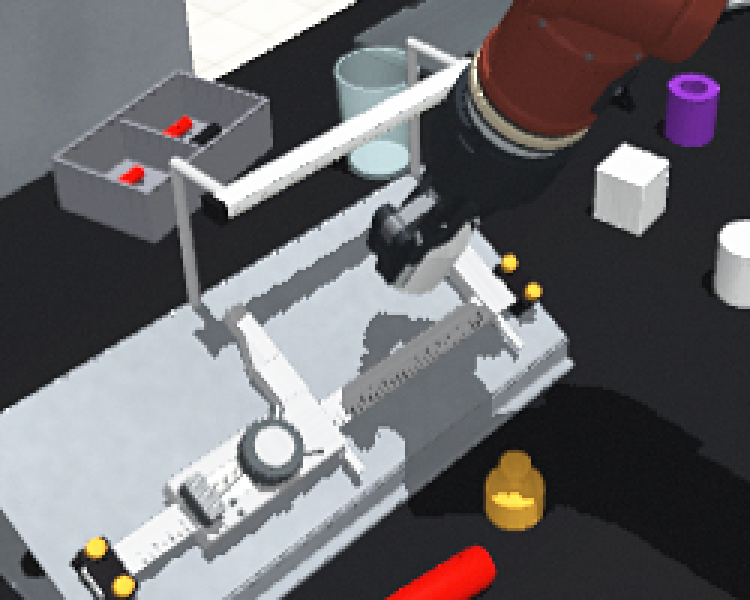

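Emit:
drive_tool([
  [-1, 0, 0.002, 0.012, -0.16, -0.04, -0.07],
  [-1, 0, 0.002, 0.012, -0.16, -0.04, -0.07],
  [-1, 0, 0.002, 0.012, -0.16, -0.04, -0.07],
  [-1, 0, 0.002, 0.012, -0.16, -0.04, -0.07],
  [-1, 0, 0.002, 0.006, -0.16, -0.04, -0.07],
  [-1, 0, 0, 0, -0.16, -0.04, -0.07],
  [-1, 0, 0, 0, 0, 0, 0],
])

```text
clock: 6.5
eef_pos: [0.5331, 0.0228, 0.0992]
orientation: [[-0.861, 0.089, 0.501], [0.077, 0.996, -0.045], [-0.503, -0.0, -0.864]]
ft_force: [0.1, 0.3, -2.4]
gripper_width: 0.0446
```

```bash
python3 - <<'E'
from look import *
s=st();print((RP.T@s['orientation']).round(3))
rows(pl(.03,.075,.012),RP,-1,N=4)
E
```

```text
t 6.5 p [0.5331 0.0228 0.0992] F [ 0.15  0.27 -2.44] w 0.0446 q [  7.4  33.2 -23.  133.5 126.8  24.4 -48.2]
 plate coords [0.0316 0.0752 0.0329] F plate [-1.11  0.28 -2.17]
[[ 1.     0.003 -0.004]
 [-0.003  1.     0.002]
 [ 0.004 -0.002  1.   ]]
N=4 d=0.0210 rot=0.30
[[-1,0.0004,-0.0001,0.0052,0.02,0.06,0.04],[-1,0.0004,-0.0001,0.0052,0.02,0.06,0.04],[-1,0.0004,-0.0001,0.0052,0.02,0.06,0.04],[-1,0.0004,-0.0001,0.0052,0.02,0.06,0.04]]
```

Emit:
drive_tool([
  [-1, 0.0004, 0, 0.007, 0, 0.1, 0],
  [-1, 0.0004, 0, 0.006, 0, 0.1, 0],
  [-1, 0.0004, 0, 0.004, 0, 0, 0],
  [-1, 0, 0, 0, 0, 0, 0],
  [-1, 0, 0, 0, 0, 0, 0],
])

```text
clock: 6.92
eef_pos: [0.5408, 0.0224, 0.0828]
orientation: [[-0.863, 0.088, 0.498], [0.077, 0.996, -0.044], [-0.499, 0.0, -0.866]]
ft_force: [0.1, 0.3, -1.2]
gripper_width: 0.0444
```

```bash
python3 - <<'E'
from look import *
s=st();print((RP.T@s['orientation']).round(3))
look(['side','scene'],'c',())
p=cv2.imread('pics/side_c.png');cv2.imwrite('pics/side_cc.png',cv2.resize(p[240:340,220:345],(750,600),interpolation=3))
p=cv2.imread('pics/scene_c.png');cv2.imwrite('pics/scene_cc.png',cv2.resize(p[250:400,300:480],(720,600),interpolation=3))
E
```

```text
t 6.92 p [0.5408 0.0224 0.0828] F [ 0.08  0.35 -1.17] w 0.0444 q [  8.   35.9 -23.7 132.8 128.6  26.1 -49.2]
 plate coords [0.0301 0.0755 0.0148] F plate [-0.54  0.35 -1.04]
[[ 1.     0.003  0.001]
 [-0.003  1.     0.002]
 [-0.001 -0.002  1.   ]]
```

View pics/side_cc.png

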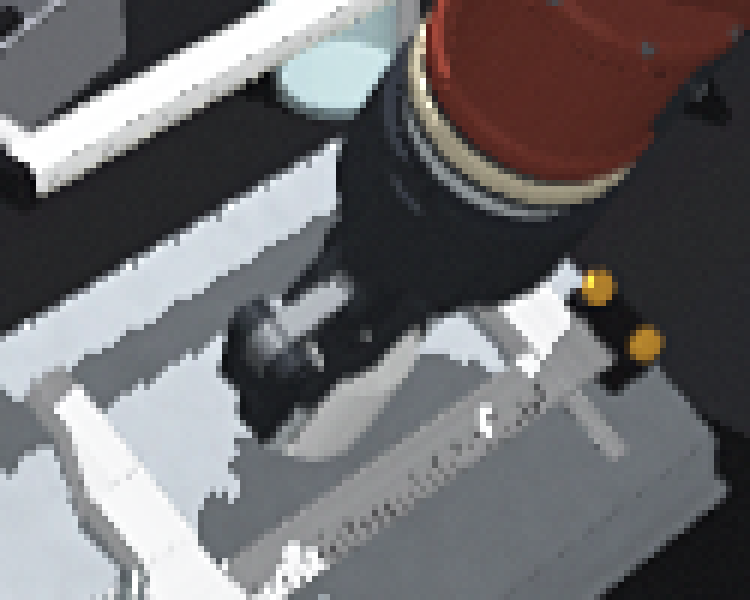

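View pics/scene_cc.png

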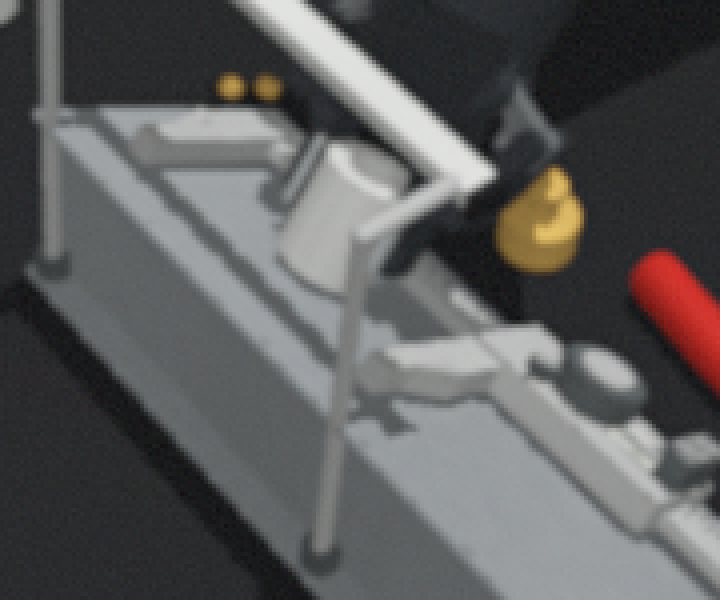

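Emit:
drive_tool([
  [-1, 0, 0, 0.0015, 0, 0, 0],
  [-1, 0, 0, 0.0015, 0, 0, 0],
  [-1, 0, 0, 0, 0, 0, 0],
  [-1, 0, 0, 0, 0, 0, 0],
])

```text
clock: 7.35
eef_pos: [0.5424, 0.0223, 0.0806]
orientation: [[-0.863, 0.088, 0.498], [0.077, 0.996, -0.044], [-0.5, 0.0, -0.866]]
ft_force: [-0.4, -0.0, -1.2]
gripper_width: 0.0445
```

Emit:
drive_tool([
  [-1, 0, 0, 0.001, 0, 0, 0],
  [-1, 0, 0, 0, 0, 0, 0],
  [-1, 0, 0, 0, 0, 0, 0],
])

```text
clock: 7.6
eef_pos: [0.5429, 0.0222, 0.0797]
orientation: [[-0.863, 0.088, 0.498], [0.077, 0.996, -0.044], [-0.5, 0.0, -0.866]]
ft_force: [0.7, 0.1, -2.0]
gripper_width: 0.0441
```

```bash
python3 - <<'E'
from look import *
s=st();print(s['moment'].round(2))
E
```

```text
t 7.6 p [0.5429 0.0222 0.0797] F [ 0.69  0.12 -2.  ] w 0.0441 q [  8.1  36.4 -23.9 132.6 129.   26.5 -49.4]
 plate coords [0.0304 0.0756 0.0111] F plate [-0.42  0.19 -2.07]
[0.07 0.7  0.01]
```

Emit:
drive_tool([
  [-1, 0, 0, 0.001, 0, 0, 0],
  [-1, 0, 0, 0, 0, 0, 0],
  [-1, 0, 0, 0, 0, 0, 0],
])

```text
clock: 7.85
eef_pos: [0.5434, 0.0222, 0.0789]
orientation: [[-0.863, 0.088, 0.498], [0.077, 0.996, -0.044], [-0.5, 0.0, -0.866]]
ft_force: [0.2, -0.0, -1.3]
gripper_width: 0.0443
```

Emit:
drive_tool([
  [-1, 0, 0, 0.001, 0, 0, 0],
  [-1, 0, 0, 0, 0, 0, 0],
  [-1, 0, 0, 0, 0, 0, 0],
])

```text
clock: 8.1
eef_pos: [0.5437, 0.0222, 0.0784]
orientation: [[-0.862, 0.088, 0.499], [0.076, 0.996, -0.044], [-0.501, 0.0, -0.866]]
ft_force: [-2.9, 0.3, 4.7]
gripper_width: 0.0445
```

Emit:
drive_tool([
  [-1, 0, 0, 0.001, 0, 0, 0],
  [-1, 0, 0, 0, 0, 0, 0],
  [-1, 0, 0, 0, 0, 0, 0],
])

```text
clock: 8.35
eef_pos: [0.5438, 0.0222, 0.0783]
orientation: [[-0.862, 0.088, 0.499], [0.076, 0.996, -0.044], [-0.501, -0.0, -0.865]]
ft_force: [-8.6, -0.3, 12.4]
gripper_width: 0.0442
```

Emit:
drive_tool([
  [-1, 0, 0, -0.001, 0, 0, 0],
  [-1, 0, 0, 0, 0, 0, 0],
  [0.1, 0, 0, 0, 0, 0, 0],
  [0.2, 0, 0, 0, 0, 0, 0],
  [0.4, 0, 0, 0, 0, 0, 0],
  [0.5, 0, 0, 0, 0, 0, 0],
  [0.5, 0, 0, 0, 0, 0, 0],
  [0.5, 0, 0, 0, 0, 0, 0],
])

```text
clock: 9.02
eef_pos: [0.544, 0.0221, 0.0779]
orientation: [[-0.863, 0.088, 0.498], [0.077, 0.996, -0.044], [-0.5, 0.0, -0.866]]
ft_force: [-0.4, 0.1, -0.2]
gripper_width: 0.064
```

```bash
python3 - <<'E'
from look import *
s=st();look(['side','scene'],'d',())
p=cv2.imread('pics/side_d.png');cv2.imwrite('pics/side_dc.png',cv2.resize(p[240:340,220:345],(750,600),interpolation=3))
p=cv2.imread('pics/scene_d.png');cv2.imwrite('pics/scene_dc.png',cv2.resize(p[250:400,300:480],(720,600),interpolation=3))
E
```

```text
t 9.02 p [0.544  0.0221 0.0779] F [-0.45  0.08 -0.23] w 0.064 q [  8.2  36.7 -24.  132.5 129.2  26.7 -49.5]
 plate coords [0.0304 0.0756 0.0089] F plate [-0.51  0.03  0.03]
```

View pics/side_dc.png

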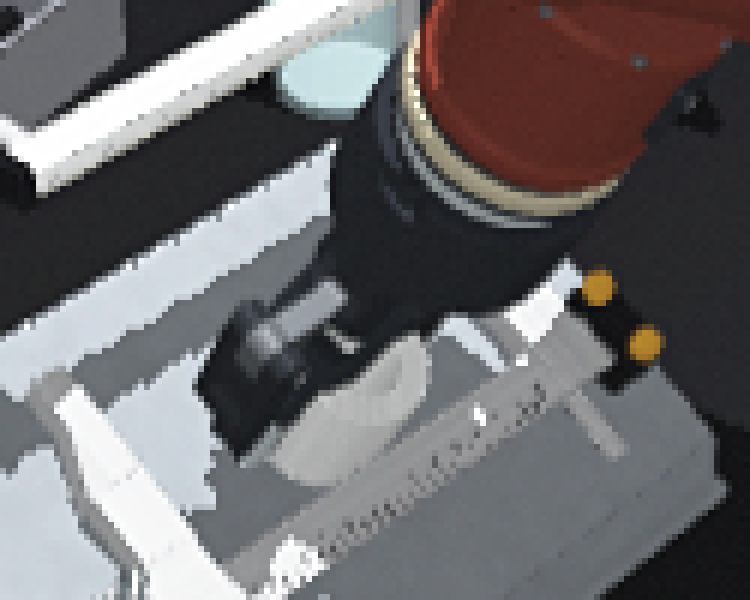

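View pics/scene_dc.png

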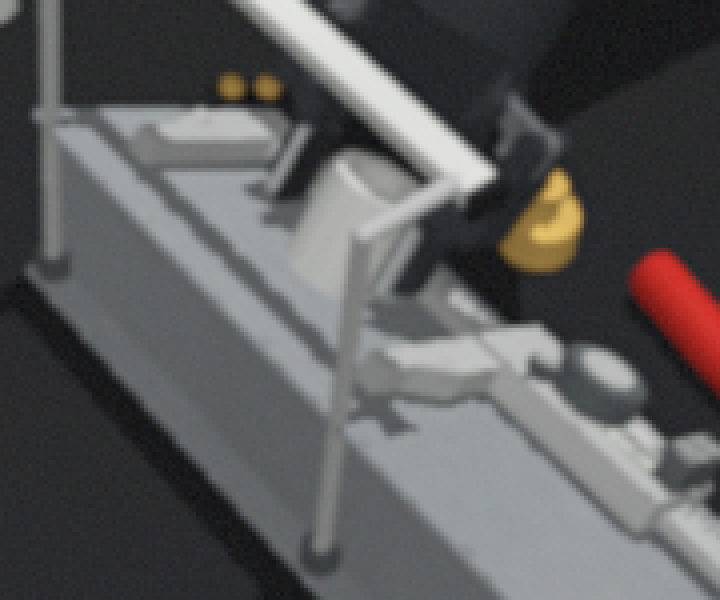

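Emit:
drive_tool([
  [0.5, 0, 0, -0.01, 0, 0, 0],
  [0.5, 0, 0, -0.015, 0, 0, 0],
  [0.5, 0, 0, -0.015, 0, 0, 0],
  [0.5, 0, 0, -0.015, 0, 0, 0],
  [0.5, 0, 0, -0.015, 0, 0, 0],
  [0.5, 0, 0, -0.015, 0, 0, 0],
  [0.5, 0, 0, -0.01, 0, 0, 0],
  [0.5, 0, 0, 0, 0, 0, 0],
])

```text
clock: 9.78
eef_pos: [0.4963, 0.0267, 0.162]
orientation: [[-0.861, 0.088, 0.501], [0.076, 0.996, -0.044], [-0.503, 0.0, -0.864]]
ft_force: [0.2, 0.3, -0.9]
gripper_width: 0.0642
```

```bash
python3 - <<'E'
from look import *
s=st();look(['wrist'],'e',(0.0,.016,.040))
E
```

```text
t 9.78 p [0.4963 0.0267 0.162 ] F [ 0.16  0.28 -0.87] w 0.0642 q [  0.3  21.6 -13.9 135.4 113.8  14.5 -37.4]
 plate coords [0.031  0.0757 0.1058] F plate [-0.32  0.29 -0.82]
```

View pics/wrist_e.png

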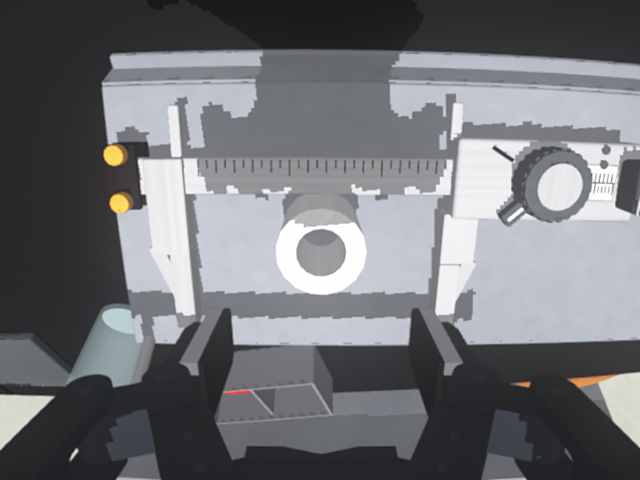

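View pics/wrist_e_z40.png

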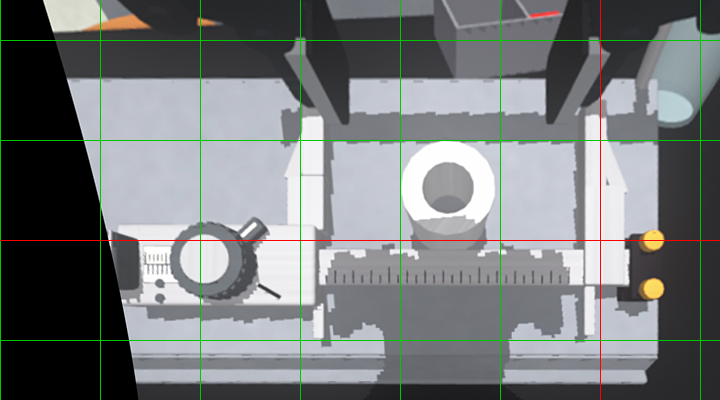

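```bash
python3 - <<'E'
from h import *
np.set_printoptions(precision=4,suppress=True)
for n,t in (('wrist','a'),('wrist','e'),('side',0),('side','d'),('scene','d')):
    if t==0: P=np.load('pics/sideP.npy')
    else:
        z=np.load(f'pics/{n}_{t}_c.npz');c=(z['K'],float(z['k']),z['T']);P=cloud(c,np.load(f'pics/{n}_{t}.npy'))
    L=((P-JC)@R0).reshape(-1,3)
    b=(L[:,1]>.15)&(L[:,1]<.3)&(L[:,0]>-.06)&(L[:,0]<.04)
    k=b&(L[:,2]>.037)&(L[:,2]<.045)&(L[:,1]<.225); k2=b&(L[:,2]>.035)&(L[:,2]<.047)&(L[:,1]>.228)
    ct,r=cv2.minEnclosingCircle(L[k][:,:2].astype(np.float32)) if k.sum()>3 else (0,0)
    print(n,t,'collar',k.sum(),np.median(L[k],0),ct,r,'thumb top',k2.sum(),np.percentile(L[k2],[3,50,97],axis=0).tolist() if k2.sum()>3 else '')
    k3=(np.abs(L[:,0]+.01)<.008)&(L[:,2]>.013)&(L[:,2]<.019)&(L[:,1]>.03)&(L[:,1]<.13)
    print('  beam top z',np.median(L[k3],0), 'plate z',np.median(L[(np.abs(L[:,2])<.006)&(L[:,0]>.03)&(L[:,0]<.07)&(L[:,1]>.17)&(L[:,1]<.27)],0))
    k4=(L[:,2]>.045)&(L[:,2]<.055)&(np.abs(L[:,1]-.075)<.03)&(np.abs(L[:,0]-.03)<.03)
    if k4.sum()>20: print('  tube top',np.median(L[k4],0),cv2.minEnclosingCircle(L[k4][:,:2].astype(np.float32)))
E
```

```text
wrist a collar 2697 [-0.0103  0.1948  0.0412] (-0.00967673771083355, 0.1964484453201294) 0.019891295582056046 thumb top 1080 [[-0.022921899479296966, 0.23999664053874412, 0.03616928123949001], [-0.00990245689173886, 0.2445979956834236, 0.042254616736834213], [0.0035209117070413025, 0.25255807445482115, 0.04408264133759415]]
  beam top z [-0.0101  0.0799  0.0165] plate z [0.0496 0.2185 0.0004]
wrist e collar 4115 [-0.0104  0.1946  0.0412] (-0.009140466339886189, 0.19626793265342712) 0.020116731524467468 thumb top 570 [[-0.021961593695490063, 0.2395998422117097, 0.03524214090006222], [-0.007046456952790457, 0.24065964218207525, 0.03933108951100269], [0.0034666343472497503, 0.24289541866754213, 0.043208010509905845]]
  beam top z [-0.0102  0.0801  0.0165] plate z [0.0495 0.2182 0.0004]
  tube top [0.0213 0.0754 0.0503] ((0.02251415327191353, 0.07571999728679657), 0.022596990689635277)
side 0 collar 328 [-0.0105  0.1976  0.0408] (-0.010185185819864273, 0.19691365957260132) 0.019770465791225433 thumb top 150 [[-0.022541475055577048, 0.24162299201516652, 0.03632594766350044], [-0.009423854
[... 474 characters left out ...]
5680825085, 0.044847526326007775]]
  beam top z [-0.0102  0.0812  0.0162] plate z [0.0499 0.2225 0.0002]
  tube top [0.0098 0.0773 0.0497] ((0.02023322880268097, 0.0759182944893837), 0.02224741503596306)
scene d collar 192 [-0.0053  0.1998  0.0403] (-0.0073631233535707, 0.19859744608402252) 0.020345065742731094 thumb top 112 [[-0.02214838049903761, 0.2433932405725948, 0.035670024976047425], [-0.003873943304595401, 0.2509747191251648, 0.04109770416450979], [0.0063014979465516475, 0.2564106033618326, 0.04305101798470915]]
  beam top z [-0.0113  0.1173  0.0161] plate z [ 0.0506  0.2218 -0.0002]
  tube top [0.0314 0.0718 0.049 ] ((0.029763177037239075, 0.07180725038051605), 0.028423219919204712)
```

```bash
python3 - <<'E'
from look import *
rows(pl(-.010,.277,.10),RP,-1,N=12)
E
```

```text
N=12 d=0.2055 rot=0.28
[[-1,0.0033,0.0168,0.0004,0.01,0.01,0.02],[-1,0.0034,0.0168,0.0004,0.01,0.01,0.02],[-1,0.0034,0.0168,0.0004,0.01,0.01,0.02],[-1,0.0034,0.0168,0.0004,0.01,0.01,0.02],[-1,0.0034,0.0168,0.0004,0.01,0.01,0.02],[-1,0.0034,0.0168,0.0004,0.01,0.01,0.02],[-1,0.0034,0.0168,0.0004,0.01,0.01,0.02],[-1,0.0034,0.0168,0.0004,0.01,0.01,0.02]]
[[-1,0.0034,0.0168,0.0004,0.01,0.01,0.02],[-1,0.0034,0.0168,0.0004,0.01,0.01,0.02],[-1,0.0034,0.0168,0.0004,0.01,0.01,0.02],[-1,0.0034,0.0168,0.0004,0.01,0.01,0.02]]
```

Emit:
drive_tool([
  [-1, 0.0035, 0.017, 0, 0, 0, 0],
  [-1, 0.0035, 0.017, 0, 0, 0, 0],
  [-1, 0.0035, 0.017, 0, 0, 0, 0],
  [-1, 0.0035, 0.017, 0, 0, 0, 0],
  [-1, 0.0035, 0.017, 0, 0, 0, 0],
  [-1, 0.0035, 0.017, 0, 0, 0, 0],
  [-1, 0.0035, 0.017, 0, 0, 0, 0],
  [-1, 0.0035, 0.017, 0, 0, 0, 0],
])

```text
clock: 10.5
eef_pos: [0.4844, 0.1646, 0.1452]
orientation: [[-0.863, 0.089, 0.497], [0.077, 0.996, -0.045], [-0.499, -0.0, -0.867]]
ft_force: [0.3, 0.4, -0.2]
gripper_width: 0.0
```

Emit:
drive_tool([
  [-1, 0.0035, 0.017, 0, 0, 0, 0],
  [-1, 0.0035, 0.017, 0, 0, 0, 0],
  [-1, 0.0035, 0.017, 0, 0, 0, 0],
  [-1, 0.0035, 0.017, 0, 0, 0, 0],
  [-1, 0, 0, 0, 0, 0, 0],
])

```text
clock: 10.92
eef_pos: [0.4779, 0.2376, 0.1382]
orientation: [[-0.864, 0.082, 0.497], [0.073, 0.997, -0.038], [-0.498, 0.004, -0.867]]
ft_force: [0.1, 0.4, 0.1]
gripper_width: -0.0
```

```bash
python3 - <<'E'
from look import *
s=st();print((RP.T@s['orientation']).round(3))
look(['wrist'],'f',())
rows(pl(-.010,.277,.030),RP,-1,N=6)
E
```

```text
t 10.92 p [0.4779 0.2376 0.1382] F [0.09 0.37 0.07] w -0.0 q [-27.4  28.7 -18.2 127.5  85.9  29.8 -35.9]
 plate coords [-0.0136  0.2841  0.104 ] F plate [0.08 0.38 0.03]
[[ 1.     0.007  0.002]
 [-0.007  1.     0.008]
 [-0.002 -0.008  1.   ]]
N=6 d=0.0740 rot=0.40
[[-1,-0.0005,-0.0008,0.0123,0.04,-0.01,0.05],[-1,-0.0005,-0.0008,0.0123,0.04,-0.01,0.05],[-1,-0.0005,-0.0007,0.0123,0.04,-0.01,0.05],[-1,-0.0005,-0.0007,0.0123,0.04,-0.01,0.05],[-1,-0.0005,-0.0007,0.0123,0.04,-0.01,0.05],[-1,-0.0005,-0.0007,0.0123,0.04,-0.01,0.05]]
```

View pics/wrist_f.png

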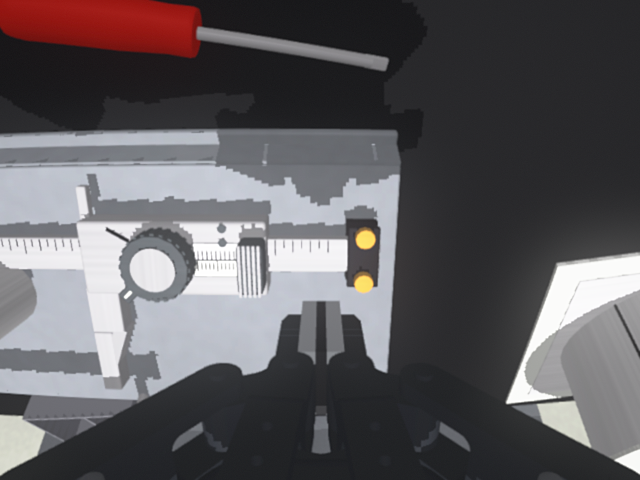

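Emit:
drive_tool([
  [-1, -0.0005, -0.0008, 0.0123, 0, 0, 0.05],
  [-1, -0.0005, -0.0008, 0.0123, 0, 0, 0.05],
  [-1, -0.0005, -0.0007, 0.0123, 0, 0, 0.05],
  [-1, -0.0005, -0.0007, 0.0123, 0, 0, 0.05],
  [-1, -0.0005, -0.0007, 0.0123, 0, 0, 0.05],
  [-1, -0.0005, -0.0007, 0.012, 0, 0, 0.05],
  [-1, 0, 0, 0, 0, 0, 0],
  [-1, 0, 0, 0, 0, 0, 0],
])

```text
clock: 11.63
eef_pos: [0.5172, 0.223, 0.0763]
orientation: [[-0.863, 0.095, 0.497], [0.083, 0.995, -0.047], [-0.499, 0.001, -0.867]]
ft_force: [0.0, 0.3, 0.1]
gripper_width: -0.0003
```

```bash
python3 - <<'E'
from look import *
s=st();print((RP.T@s['orientation']).round(3))
look(['side'],'g',())
p=cv2.imread('pics/side_g.png');cv2.imwrite('pics/side_gc.png',cv2.resize(p[290:410,150:300],(750,600),interpolation=3))
rows(pl(-.010,.274,.029),RP,-1,N=2)
E
```

```text
t 11.63 p [0.5172 0.223  0.0763] F [0.04 0.34 0.15] w -0.0003 q [-24.3  37.4 -16.9 126.4 102.6  30.1 -49.3]
 plate coords [-0.0096  0.2732  0.0302] F plate [0.08 0.35 0.12]
[[ 1.    -0.003  0.001]
 [ 0.003  1.    -0.001]
 [-0.001  0.001  1.   ]]
N=2 d=0.0019 rot=0.17
[[-1,0.0003,0.0,0.0009,0.02,-0.02,-0.08],[-1,0.0003,0.0,0.0009,0.02,-0.02,-0.08]]
```

View pics/side_gc.png

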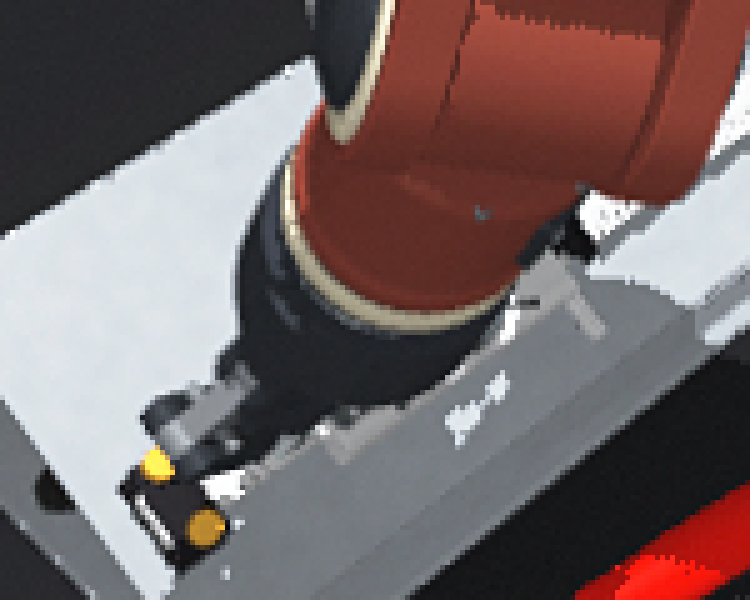

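Emit:
drive_tool([
  [-1, 0, -0.001, 0, 0, 0, 0],
  [-1, 0, -0.001, 0, 0, 0, 0],
  [-1, 0, -0.001, 0, 0, 0, 0],
  [-1, 0, -0.001, 0, 0, 0, 0],
])

```text
clock: 12.02
eef_pos: [0.5168, 0.221, 0.0777]
orientation: [[-0.862, 0.093, 0.499], [0.082, 0.996, -0.043], [-0.501, 0.003, -0.866]]
ft_force: [-0.1, -0.1, -0.1]
gripper_width: 0.0004
```

Emit:
drive_tool([
  [-1, 0, -0.001, 0, 0, 0, 0],
  [-1, 0, -0.001, 0, 0, 0, 0],
  [-1, 0, -0.001, 0, 0, 0, 0],
  [-1, 0, -0.001, 0, 0, 0, 0],
])

```text
clock: 12.35
eef_pos: [0.5164, 0.2177, 0.0773]
orientation: [[-0.862, 0.092, 0.498], [0.081, 0.996, -0.042], [-0.5, 0.004, -0.866]]
ft_force: [0.3, 1.4, 0.8]
gripper_width: -0.0003
```

Emit:
drive_tool([
  [-1, 0, -0.001, 0, 0, 0, 0],
  [-1, 0, -0.001, 0, 0, 0, 0],
  [-1, 0, -0.001, 0, 0, 0, 0],
  [-1, 0, -0.001, 0, 0, 0, 0],
])

```text
clock: 12.68
eef_pos: [0.5161, 0.2137, 0.0773]
orientation: [[-0.862, 0.092, 0.498], [0.081, 0.996, -0.042], [-0.5, 0.004, -0.866]]
ft_force: [0.3, 2.2, 0.3]
gripper_width: -0.0001
```

```bash
python3 - <<'E'
from look import *
s=st();print((RP.T@s['orientation']).round(3))
E
```

```text
t 12.68 p [0.5161 0.2137 0.0773] F [0.26 2.22 0.27] w -0.0001 q [-23.   37.1 -17.2 127.4 104.9  30.  -50.6]
 plate coords [-0.0093  0.2638  0.0311] F plate [0.18 2.24 0.21]
[[ 1.    -0.002 -0.   ]
 [ 0.002  1.     0.004]
 [ 0.    -0.004  1.   ]]
```

Emit:
drive_tool([
  [-1, 0, -0.002, 0, 0, 0, 0],
  [-1, 0, -0.002, 0, 0, 0, 0],
  [-1, 0, -0.0025, 0, 0, 0, 0],
  [-1, 0, -0.0025, 0, 0, 0, 0],
  [-1, 0, -0.0025, 0, 0, 0, 0],
  [-1, 0, -0.0025, 0, 0, 0, 0],
  [-1, 0, -0.0025, 0, 0, 0, 0],
  [-1, 0, -0.0025, 0, 0, 0, 0],
])

```text
clock: 13.35
eef_pos: [0.5143, 0.1937, 0.0771]
orientation: [[-0.862, 0.093, 0.498], [0.082, 0.996, -0.044], [-0.5, 0.003, -0.866]]
ft_force: [-0.8, 2.4, 1.6]
gripper_width: -0.0001
```

```bash
python3 - <<'E'
from look import *
s=st();print((RP.T@s['orientation']).round(3))
E
```

```text
t 13.35 p [0.5143 0.1937 0.0771] F [-0.77  2.44  1.6 ] w -0.0001 q [-20.6  36.7 -17.6 129.1 108.5  29.9 -52.6]
 plate coords [-0.0093  0.2437  0.031 ] F plate [-0.05  2.36  1.88]
[[ 1.    -0.002 -0.   ]
 [ 0.002  1.     0.002]
 [ 0.    -0.002  1.   ]]
```

Emit:
drive_tool([
  [-1, 0, -0.0025, 0, 0, 0, 0],
  [-1, 0, -0.0025, 0, 0, 0, 0],
  [-1, 0, -0.0025, 0, 0, 0, 0],
  [-1, 0, -0.0025, 0, 0, 0, 0],
  [-1, 0, -0.0025, 0, 0, 0, 0],
  [-1, 0, -0.0015, 0, 0, 0, 0],
  [-1, 0, -0.001, 0, 0, 0, 0],
  [-1, 0, -0.001, 0, 0, 0, 0],
])

```text
clock: 14.02
eef_pos: [0.5128, 0.178, 0.0771]
orientation: [[-0.862, 0.093, 0.498], [0.082, 0.996, -0.044], [-0.5, 0.003, -0.866]]
ft_force: [-1.1, 1.8, 1.7]
gripper_width: 0.0002
```

Emit:
drive_tool([
  [-1, 0, -0.001, 0, 0, 0, 0],
  [-1, 0, -0.001, 0, 0, 0, 0],
  [-1, 0, -0.001, 0, 0, 0, 0],
  [-1, 0, -0.001, 0, 0, 0, 0],
  [-1, 0, -0.001, 0, 0, 0, 0],
  [-1, 0, -0.001, 0, 0, 0, 0],
  [-1, 0, -0.001, 0, 0, 0, 0],
  [-1, 0, -0.001, 0, 0, 0, 0],
])

```text
clock: 14.68
eef_pos: [0.5119, 0.1706, 0.077]
orientation: [[-0.862, 0.092, 0.498], [0.081, 0.996, -0.043], [-0.5, 0.004, -0.866]]
ft_force: [-0.8, 4.3, 1.4]
gripper_width: 0.0
```

```bash
python3 - <<'E'
from look import *
s=st();print((RP.T@s['orientation']).round(3))
look(['side','scene'],'h',())
p=cv2.imread('pics/side_h.png');cv2.imwrite('pics/side_hc.png',cv2.resize(p[250:400,160:350],(760,600),interpolation=3))
p=cv2.imread('pics/scene_h.png');cv2.imwrite('pics/scene_hc.png',cv2.resize(p[250:400,300:480],(720,600),interpolation=3))
E
```

```text
t 14.68 p [0.5119 0.1706 0.077 ] F [-0.77  4.27  1.41] w 0.0 q [-17.4  36.4 -18.4 131.1 113.   29.9 -54.9]
 plate coords [-0.0096  0.2205  0.0309] F plate [-0.3   4.18  1.8 ]
[[ 1.    -0.002  0.   ]
 [ 0.002  1.     0.003]
 [-0.    -0.003  1.   ]]
```

View pics/side_hc.png

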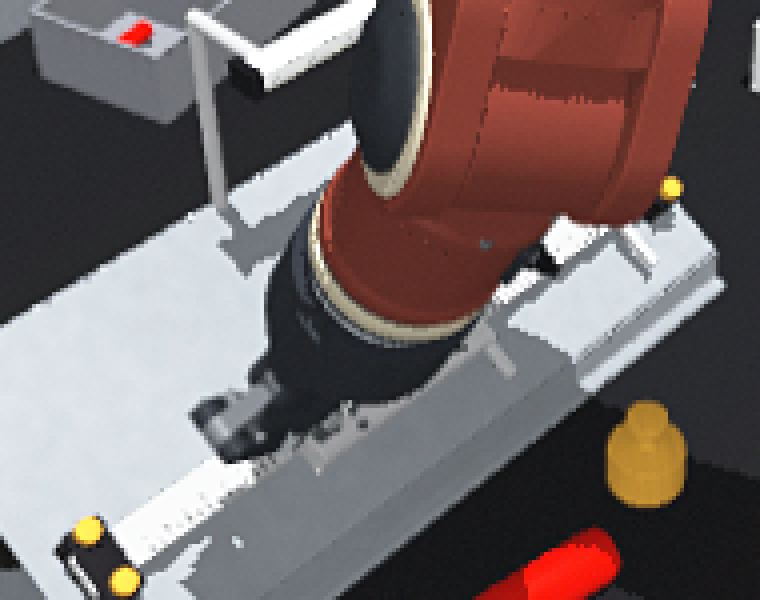

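View pics/scene_hc.png

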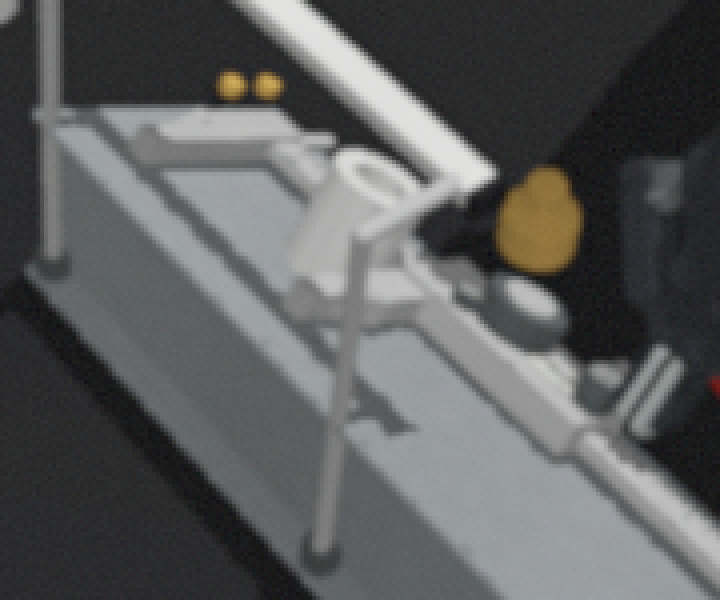

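Emit:
drive_tool([
  [-1, 0, -0.001, 0, 0, 0, 0],
  [-1, 0, -0.001, 0, 0, 0, 0],
  [-1, 0, -0.001, 0, 0, 0, 0],
  [-1, 0, -0.001, 0, 0, 0, 0],
])

```text
clock: 15.12
eef_pos: [0.5116, 0.1661, 0.077]
orientation: [[-0.862, 0.093, 0.498], [0.082, 0.996, -0.044], [-0.5, 0.003, -0.866]]
ft_force: [-1.7, 4.3, 2.1]
gripper_width: -0.0
```

Emit:
drive_tool([
  [-1, 0, -0.001, 0, 0, 0, 0],
  [-1, 0, -0.001, 0, 0, 0, 0],
  [-1, 0, -0.001, 0, 0, 0, 0],
  [-1, 0, -0.001, 0, 0, 0, 0],
  [-1, 0, -0.001, 0, 0, 0, 0],
  [-1, 0, -0.001, 0, 0, 0, 0],
])

```text
clock: 15.62
eef_pos: [0.5111, 0.1601, 0.077]
orientation: [[-0.862, 0.093, 0.498], [0.082, 0.996, -0.044], [-0.5, 0.003, -0.866]]
ft_force: [-1.4, 3.4, 2.6]
gripper_width: 0.0003
```

```bash
python3 - <<'E'
from look import *
s=st()
E
```

```text
t 15.62 p [0.5111 0.1601 0.077 ] F [-1.37  3.41  2.65] w 0.0003 q [-16.   36.3 -18.7 131.9 114.7  30.  -55.7]
 plate coords [-0.0094  0.2099  0.0309] F plate [-0.13  3.27  3.13]
```

Emit:
drive_tool([
  [-1, 0, -0.0015, 0, 0, 0, 0],
  [-1, 0, -0.0015, 0, 0, 0, 0],
  [-1, 0, -0.0015, 0, 0, 0, 0],
  [-1, 0, -0.0015, 0, 0, 0, 0],
  [-1, 0, -0.0015, 0, 0, 0, 0],
  [-1, 0, -0.0015, 0, 0, 0, 0],
  [-1, 0, -0.0015, 0, 0, 0, 0],
  [-1, 0, -0.0015, 0, 0, 0, 0],
])

```text
clock: 16.28
eef_pos: [0.51, 0.148, 0.077]
orientation: [[-0.862, 0.093, 0.498], [0.082, 0.996, -0.044], [-0.5, 0.003, -0.866]]
ft_force: [-1.2, 4.9, 2.1]
gripper_width: 0.0002
```

Emit:
drive_tool([
  [-1, 0, -0.0015, 0, 0, 0, 0],
  [-1, 0, -0.0015, 0, 0, 0, 0],
  [-1, 0, -0.0015, 0, 0, 0, 0],
  [-1, 0, -0.0015, 0, 0, 0, 0],
  [-1, 0, -0.0015, 0, 0, 0, 0],
  [-1, 0, -0.0015, 0, 0, 0, 0],
  [-1, 0, -0.0015, 0, 0, 0, 0],
  [-1, 0, -0.0015, 0, 0, 0, 0],
])

```text
clock: 16.95
eef_pos: [0.5089, 0.1362, 0.0769]
orientation: [[-0.862, 0.093, 0.498], [0.082, 0.996, -0.044], [-0.5, 0.003, -0.866]]
ft_force: [-2.2, 3.6, 2.4]
gripper_width: -0.0001
```

```bash
python3 - <<'E'
from look import *
s=st();print((RP.T@s['orientation']).round(3))
look(['wrist','scene'],'i',())
p=cv2.imread('pics/scene_i.png');cv2.imwrite('pics/scene_ic.png',cv2.resize(p[250:400,300:480],(720,600),interpolation=3))
E
```

```text
t 16.95 p [0.5089 0.1362 0.0769] F [-2.17  3.55  2.41] w -0.0001 q [-12.5  36.  -19.5 133.7 119.   30.2 -57.4]
 plate coords [-0.0095  0.1859  0.0308] F plate [-0.95  3.34  3.33]
[[ 1.    -0.002 -0.   ]
 [ 0.002  1.     0.002]
 [ 0.    -0.002  1.   ]]
```

View pics/scene_ic.png

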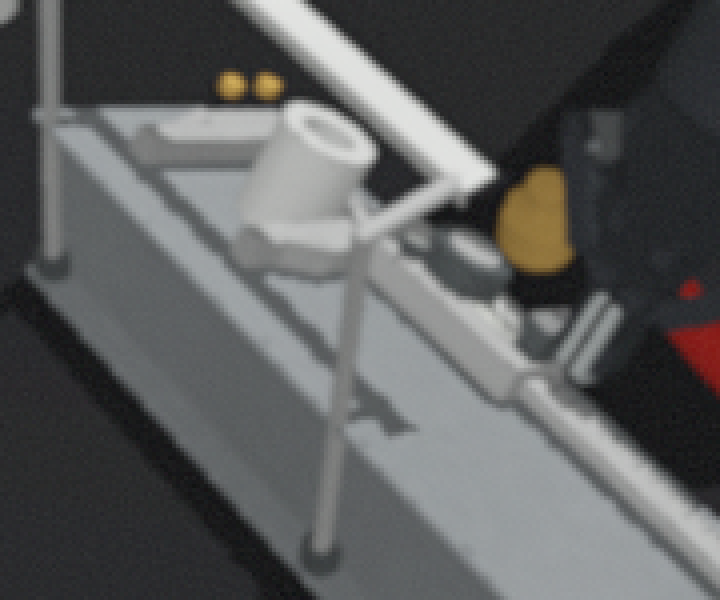

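View pics/wrist_i.png

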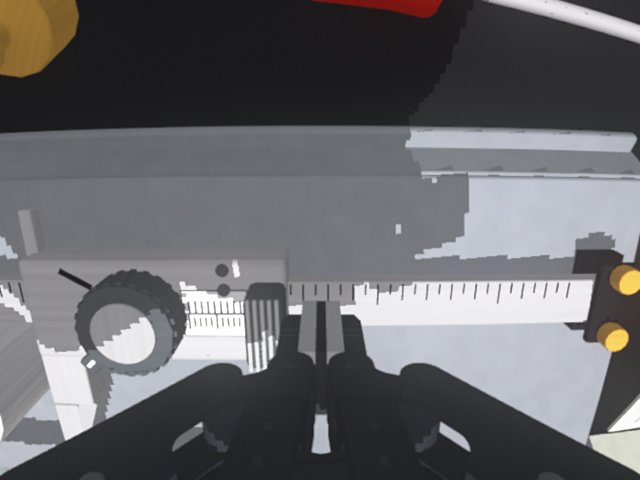

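Emit:
drive_tool([
  [-1, 0, -0.001, 0, 0, 0, 0],
  [-1, 0, -0.001, 0, 0, 0, 0],
  [-1, 0, -0.001, 0, 0, 0, 0],
  [-1, 0, -0.001, 0, 0, 0, 0],
  [-1, 0, -0.001, 0, 0, 0, 0],
  [-1, 0, -0.001, 0, 0, 0, 0],
  [-1, 0, -0.001, 0, 0, 0, 0],
  [-1, 0, -0.001, 0, 0, 0, 0],
])

```text
clock: 17.72
eef_pos: [0.5082, 0.1281, 0.0769]
orientation: [[-0.862, 0.093, 0.498], [0.082, 0.996, -0.044], [-0.5, 0.003, -0.866]]
ft_force: [-1.6, 3.5, 2.6]
gripper_width: -0.0
```

Emit:
drive_tool([
  [-1, 0, -0.0005, 0, 0, 0, 0],
  [-1, 0, -0.0005, 0, 0, 0, 0],
  [-1, 0, -0.0005, 0, 0, 0, 0],
  [-1, 0, -0.0005, 0, 0, 0, 0],
  [-1, 0, -0.0005, 0, 0, 0, 0],
])

```text
clock: 18.13
eef_pos: [0.5079, 0.1259, 0.0769]
orientation: [[-0.862, 0.093, 0.498], [0.082, 0.996, -0.044], [-0.5, 0.003, -0.866]]
ft_force: [-2.1, 4.7, 1.8]
gripper_width: -0.0001
```

```bash
python3 - <<'E'
from look import *
s=st()
look(['scene'],'j',())
p=cv2.imread('pics/scene_j.png');cv2.imwrite('pics/scene_jc.png',cv2.resize(p[255:355,310:430],(720,600),interpolation=3))
E
```

```text
t 18.13 p [0.5079 0.1259 0.0769] F [-2.14  4.67  1.81] w -0.0001 q [-10.9  35.9 -19.9 134.4 120.8  30.3 -58. ]
 plate coords [-0.0095  0.1756  0.0308] F plate [-1.31  4.45  2.85]
```

View pics/scene_jc.png

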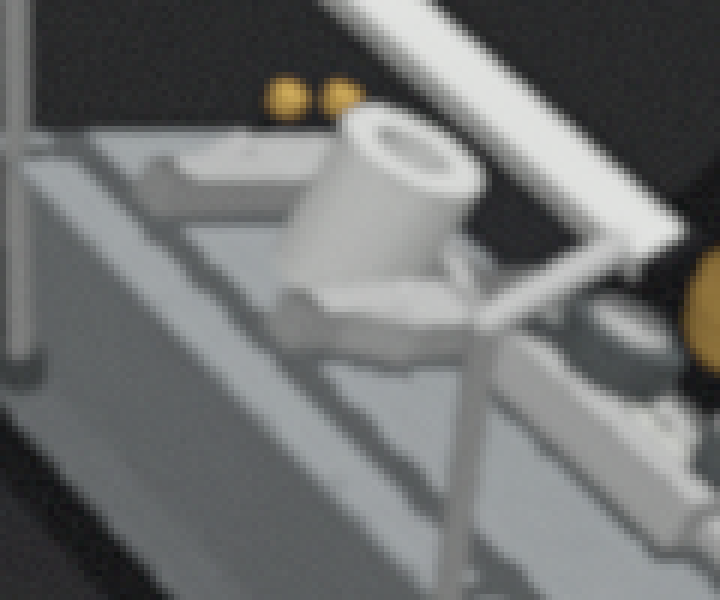

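Emit:
drive_tool([
  [-1, 0, -0.0005, 0, 0, 0, 0],
  [-1, 0, -0.0005, 0, 0, 0, 0],
  [-1, 0, -0.0005, 0, 0, 0, 0],
])

```text
clock: 18.43
eef_pos: [0.5078, 0.1243, 0.0769]
orientation: [[-0.862, 0.093, 0.498], [0.082, 0.996, -0.044], [-0.5, 0.003, -0.866]]
ft_force: [-2.2, 4.5, 2.4]
gripper_width: -0.0
```

Emit:
drive_tool([
  [-1, 0, -0.0005, 0, 0, 0, 0],
  [-1, 0, -0.0005, 0, 0, 0, 0],
  [-1, 0, -0.0005, 0, 0, 0, 0],
])

```text
clock: 18.68
eef_pos: [0.5076, 0.1228, 0.0769]
orientation: [[-0.862, 0.093, 0.498], [0.082, 0.996, -0.044], [-0.5, 0.003, -0.866]]
ft_force: [-2.5, 3.8, 2.1]
gripper_width: -0.0
```

```bash
cat > fa.py <<'E'
from look import *
def favg(n=8):
    F=[];p=[]
    for i in range(n):
        snapshot('scene');s=observe();F.append(R0.T@s['ft_force']);p.append(R0.T@(s['eef_pos']-JC))
    print('t',round(s['clock'],2),'F',np.mean(F,0).round(2),'+-',(np.std(F,0)/np.sqrt(n)).round(2),'p',np.mean(p,0).round(5))
E
python3 -c "
from fa import *
favg()"
```

```text
t 19.08 F [-0.75  3.08  3.02] +- [0.15 0.09 0.11] p [-0.00942  0.17226  0.03077]
```

Emit:
drive_tool([
  [-1, 0, -0.0005, 0, 0, 0, 0],
  [-1, 0, -0.0005, 0, 0, 0, 0],
  [-1, 0, 0, 0, 0, 0, 0],
])

```text
clock: 19.33
eef_pos: [0.5076, 0.122, 0.0769]
orientation: [[-0.862, 0.093, 0.498], [0.082, 0.996, -0.044], [-0.5, 0.003, -0.866]]
ft_force: [-1.8, 3.0, 2.6]
gripper_width: 0.0002
```

Emit:
drive_tool([
  [-1, 0, -0.0003, 0, 0, 0, 0],
  [-1, 0, -0.0003, 0, 0, 0, 0],
  [-1, 0, 0, 0, 0, 0, 0],
])

```text
clock: 19.58
eef_pos: [0.5075, 0.1213, 0.0769]
orientation: [[-0.862, 0.093, 0.498], [0.082, 0.996, -0.044], [-0.5, 0.003, -0.866]]
ft_force: [-1.9, 3.2, 1.9]
gripper_width: 0.0001
```

Emit:
drive_tool([
  [-1, 0, -0.0003, 0, 0, 0, 0],
  [-1, 0, -0.0003, 0, 0, 0, 0],
  [-1, 0, 0, 0, 0, 0, 0],
])

```text
clock: 19.83
eef_pos: [0.5074, 0.1206, 0.0769]
orientation: [[-0.862, 0.093, 0.498], [0.082, 0.996, -0.044], [-0.5, 0.003, -0.866]]
ft_force: [-1.8, 4.0, 2.1]
gripper_width: 0.0001
```

```bash
python3 -c "
from fa import *
favg()
p,d=snapshot('scene');cv2.imwrite('pics/scene_k.png',p);cv2.imwrite('pics/scene_kc.png',cv2.resize(p[255:355,310:430],(720,600),interpolation=3))
"
```

```text
t 20.23 F [-0.38  3.61  3.09] +- [0.13 0.2  0.14] p [-0.00947  0.17023  0.03078]
```

View pics/scene_kc.png

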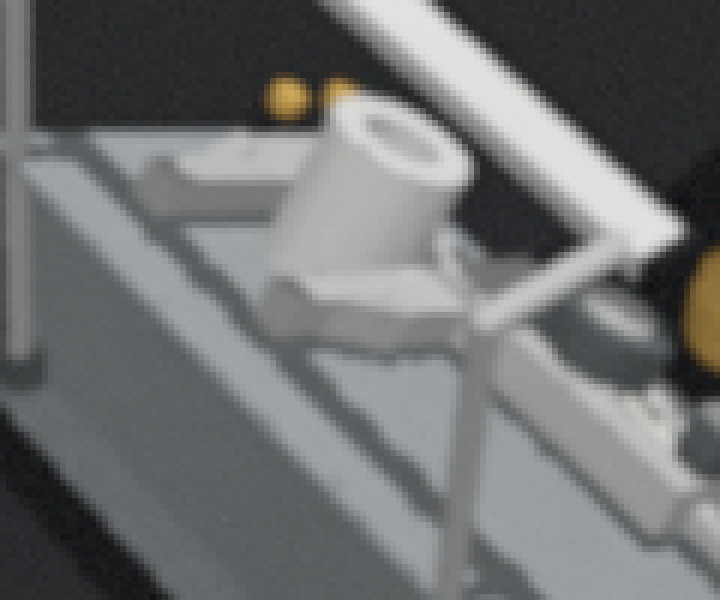

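Emit:
drive_tool([
  [-1, 0, -0.0003, 0, 0, 0, 0],
  [-1, 0, -0.0002, 0, 0, 0, 0],
  [-1, 0, 0, 0, 0, 0, 0],
])

```text
clock: 20.53
eef_pos: [0.5074, 0.1201, 0.0769]
orientation: [[-0.862, 0.093, 0.498], [0.082, 0.996, -0.044], [-0.5, 0.003, -0.866]]
ft_force: [-1.8, 4.4, 1.5]
gripper_width: 0.0002
```

Emit:
drive_tool([
  [-1, 0, -0.0003, 0, 0, 0, 0],
  [-1, 0, -0.0002, 0, 0, 0, 0],
  [-1, 0, 0, 0, 0, 0, 0],
])

```text
clock: 20.78
eef_pos: [0.5073, 0.1196, 0.0768]
orientation: [[-0.862, 0.093, 0.498], [0.082, 0.996, -0.044], [-0.5, 0.003, -0.866]]
ft_force: [-2.2, 4.1, 3.4]
gripper_width: 0.0002
```

```bash
python3 -c "
from fa import *
favg(6)
"
```

```text
t 21.08 F [-0.46  3.85  3.07] +- [0.1  0.14 0.13] p [-0.00949  0.16928  0.03079]
```

Emit:
drive_tool([
  [-1, 0, -0.0003, 0, 0, 0, 0],
  [-1, 0, -0.0002, 0, 0, 0, 0],
  [-1, 0, 0, 0, 0, 0, 0],
])

```text
clock: 21.33
eef_pos: [0.5073, 0.1191, 0.0769]
orientation: [[-0.862, 0.093, 0.498], [0.082, 0.996, -0.044], [-0.5, 0.003, -0.866]]
ft_force: [-2.0, 3.1, 2.3]
gripper_width: 0.0004
```

```bash
python3 -c "
from fa import *
favg(4)
"
```

```text
t 21.53 F [-1.21  3.36  3.36] +- [0.08 0.13 0.2 ] p [-0.00949  0.16878  0.03078]
```

Emit:
drive_tool([
  [-1, 0, -0.0003, 0, 0, 0, 0],
  [-1, 0, -0.0002, 0, 0, 0, 0],
  [-1, 0, 0, 0, 0, 0, 0],
])

```text
clock: 21.78
eef_pos: [0.5073, 0.1189, 0.0769]
orientation: [[-0.862, 0.092, 0.498], [0.082, 0.996, -0.043], [-0.5, 0.003, -0.866]]
ft_force: [-2.0, 4.6, 2.2]
gripper_width: 0.0002
```

```bash
python3 -c "
from fa import *
favg(4)
look(['scene','side'],'l',())
for n in ('scene','side'):
    z=np.load(f'pics/{n}_l_c.npz');c=(z['K'],float(z['k']),z['T']);P=cloud(c,np.load(f'pics/{n}_l.npy'));L=((P-JC)@R0).reshape(-1,3)
    k4=(L[:,2]>.045)&(L[:,2]<.055)&(L[:,1]>-.01)&(L[:,1]<.06)&(np.abs(L[:,0]-.03)<.03)
    print(n,k4.sum(),np.median(L[k4],0) if k4.sum() else '',L[k4].min(0),L[k4].max(0),cv2.minEnclosingCircle(L[k4][:,:2].astype(np.float32)))
    k=(L[:,2]>.037)&(L[:,2]<.045)&(L[:,1]>.07)&(L[:,1]<.125)&(L[:,0]>-.06)&(L[:,0]<.04)
    if k.sum()>5: print('collar',k.sum(),np.median(L[k],0),cv2.minEnclosingCircle(L[k][:,:2].astype(np.float32)))
"
```

```text
t 21.98 F [-0.75  4.35  3.37] +- [0.23 0.24 0.18] p [-0.0095   0.1686   0.03082]
scene 217 [0.02589521 0.0271405  0.0495665 ] [0.00070691 0.00471683 0.04503   ] [0.04654172 0.04842616 0.05184125] ((0.02361917681992054, 0.02614879049360752), 0.02321021817624569)
collar 144 [-0.00579027  0.10289444  0.03993968] ((-0.00790647603571415, 0.10124770551919937), 0.020032210275530815)Traceback (most recent call last):
  File "<string>", line 8, in <module>
    print(n,k4.sum(),np.median(L[k4],0) if k4.sum() else '',L[k4].min(0),L[k4].max(0),cv2.minEnclosingCircle(L[k4][:,:2].astype(np.float32)))
                                                            ~~~~~~~~~^^^
    return umr_minimum(a, axis, None, out, keepdims, initial, where)
ValueError: zero-size array to reduction operation minimum which has no identity
```

Emit:
drive_tool([
  [-1, 0, -0.0002, 0, 0, 0, 0],
  [-1, 0, 0, 0, 0, 0, 0],
  [-1, 0, 0, 0, 0, 0, 0],
])

```text
clock: 22.33
eef_pos: [0.5072, 0.1189, 0.0769]
orientation: [[-0.862, 0.092, 0.498], [0.081, 0.996, -0.043], [-0.5, 0.003, -0.866]]
ft_force: [-1.7, 5.2, 3.1]
gripper_width: -0.0002
```

```bash
python3 -c "
from fa import *
favg(8)
"
```

```text
t 22.73 F [-1.24  4.76  3.47] +- [0.1  0.12 0.21] p [-0.00953  0.16855  0.03083]
```

Emit:
drive_tool([
  [-1, 0, -0.0003, 0, 0, 0, 0],
  [-1, 0, 0, 0, 0, 0, 0],
  [-1, 0, 0, 0, 0, 0, 0],
])

```text
clock: 22.98
eef_pos: [0.5072, 0.1188, 0.0769]
orientation: [[-0.862, 0.092, 0.498], [0.081, 0.996, -0.043], [-0.5, 0.004, -0.866]]
ft_force: [-2.1, 4.9, 2.8]
gripper_width: 0.0004
```

```bash
python3 -c "
from fa import *
favg(8)
"
```

```text
t 23.38 F [-1.2   5.2   3.06] +- [0.15 0.15 0.16] p [-0.00956  0.1685   0.03084]
```

Emit:
drive_tool([
  [-1, 0, 0.0005, 0, 0, 0, 0],
  [-1, 0, 0.001, 0, 0, 0, 0],
  [-1, 0, 0.0015, 0, 0, 0, 0],
  [-1, 0, 0.003, 0, 0, 0, 0],
  [-1, 0, 0.003, -0.002, 0, 0, 0],
  [-1, 0, 0, -0.01, 0, 0, 0],
  [-1, 0, 0, -0.015, 0, 0, 0],
  [-1, 0, 0, -0.015, 0, 0, 0],
])

```text
clock: 24.05
eef_pos: [0.4871, 0.1278, 0.1132]
orientation: [[-0.862, 0.096, 0.498], [0.084, 0.995, -0.047], [-0.5, 0.002, -0.866]]
ft_force: [-1.0, 0.0, 0.1]
gripper_width: 0.0002
```

Emit:
drive_tool([
  [-1, 0, 0, -0.015, 0, 0, 0],
  [-1, 0, 0, -0.015, 0, 0, 0],
  [-1, 0, 0, 0, 0, 0, 0],
])

```text
clock: 24.3
eef_pos: [0.4719, 0.13, 0.1413]
orientation: [[-0.86, 0.094, 0.501], [0.083, 0.996, -0.044], [-0.503, 0.003, -0.864]]
ft_force: [-1.1, -0.1, -0.4]
gripper_width: 0.0003
```

```bash
python3 -c "
from fa import *
np.set_printoptions(precision=4,suppress=True)
st()
look(['wrist','side'],'m',(.016,.04))
for n in ('wrist','side'):
    z=np.load(f'pics/{n}_m_c.npz');c=(z['K'],float(z['k']),z['T']);P=cloud(c,np.load(f'pics/{n}_m.npy'));L=((P-JC)@R0).reshape(-1,3)
    k4=(L[:,2]>.045)&(L[:,2]<.055)&(L[:,1]>-.01)&(L[:,1]<.06)&(np.abs(L[:,0]-.03)<.03)
    if k4.sum()>5: print(n,k4.sum(),L[k4].min(0),L[k4].max(0),cv2.minEnclosingCircle(L[k4][:,:2].astype(np.float32)))
    k=(L[:,2]>.037)&(L[:,2]<.045)&(L[:,1]>.07)&(L[:,1]<.125)&(L[:,0]>-.06)&(L[:,0]<.04)
    if k.sum()>5: print('collar',k.sum(),np.median(L[k],0),cv2.minEnclosingCircle(L[k][:,:2].astype(np.float32)))
"
```

```text
t 24.3 p [0.4719 0.13   0.1413] F [-1.12 -0.06 -0.38] w 0.0003 q [-17.   24.8 -14.6 136.2 105.6  23.3 -46.1]
 plate coords [-0.0087  0.1764  0.1047] F plate [-1.15 -0.16  0.22]
wrist 3709 [0.     0.0005 0.045 ] [0.045  0.0462 0.0523] ((0.02284378744661808, 0.023354846984148026), 0.02348862960934639)
collar 3857 [-0.011   0.0985  0.0413] ((-0.009474227204918861, 0.09749261289834976), 0.01981710083782673)
collar 182 [-0.0162  0.0986  0.0409] ((-0.013391570188105106, 0.0978340283036232), 0.01877485029399395)
```

View pics/wrist_m.png

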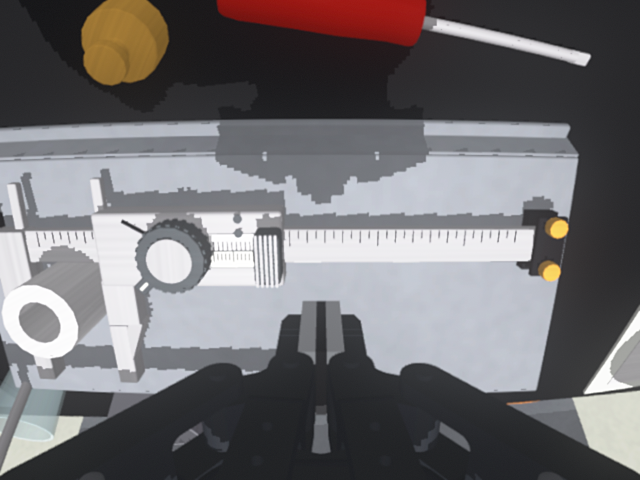

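View pics/wrist_m_z40.png

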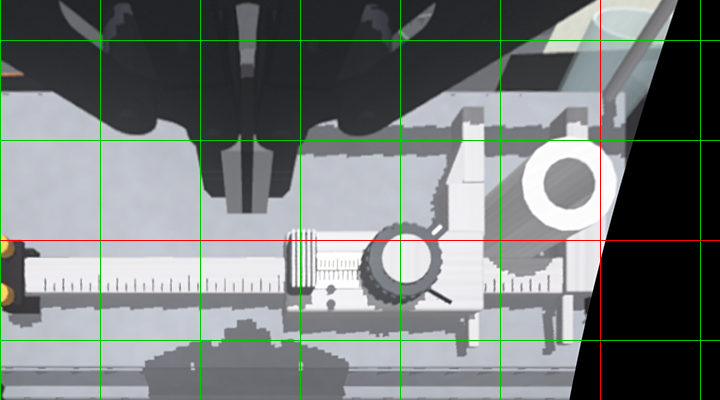

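```bash
python3 -c "
from h import *
z=np.load('pics/wrist_m_c.npz');c=(z['K'],float(z['k']),z['T']);p=cv2.imread('pics/wrist_m.png')
o=JC+R0@np.array([-.010,.0973,0])
ims=[]
for h in (.024,.0335,.0405):
    w=warp(c,p,h,o=o,xr=(-.045,.045),yr=(-.045,.045),s=4400)[:,::-1].copy();C=198
    for r in(18.5,31): cv2.circle(w,(C,C),int(r*4.4),(0,255,0),1)
    for th,col in((45,(255,0,0)),(120,(0,0,255))):
        t=np.radians(th);cv2.line(w,(C,C),(int(C+np.sin(t)*170),int(C-np.cos(t)*170)),col,1)
    ims.append(w[:396,:396])
cv2.imwrite('pics/col_m.png',cv2.resize(np.hstack(ims),(795,265),interpolation=cv2.INTER_AREA));cv2.imwrite('pics/col_m0.png',cv2.resize(np.hstack(ims[:2]),(796,398)))
P=cloud(c,np.load('pics/wrist_m.npy'));
for u,v in((143,287),(146,284),(139,290),(150,280)): print(u,v,(R0.T@(P[v,u]-JC)).round(4))
"
```

```text
143 287 [0.0085 0.0779 0.0336]
146 284 [0.0062 0.0804 0.0348]
139 290 [0.0109 0.0748 0.0324]
150 280 [0.0014 0.0855 0.0406]
```

View pics/col_m0.png

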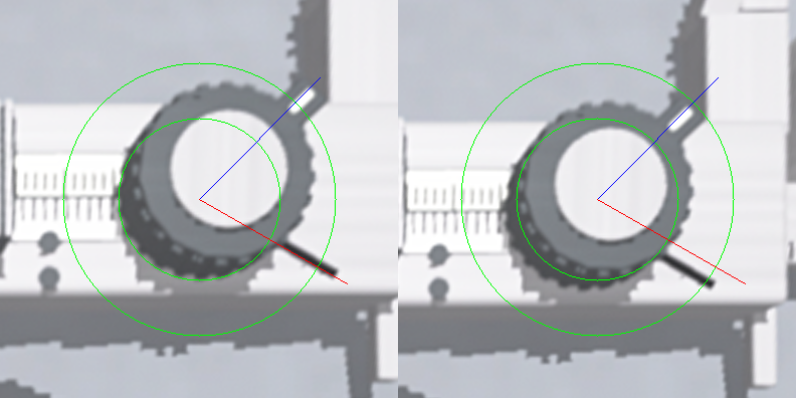

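```bash
python3 -c "
from fa import *
RQ=RP@Ro.from_euler('z',90,degrees=True).as_matrix()
rows(pl(.0365,.071,.09),RQ,-1,N=16)
"
```

```text
N=16 d=0.1153 rot=89.82
[[-1,-0.0029,-0.0066,0.0008,0.01,0.0,5.61],[-1,-0.0035,-0.0063,0.0008,0.01,0.0,5.61],[-1,-0.0041,-0.0059,0.0008,0.01,0.0,5.61],[-1,-0.0046,-0.0055,0.0008,0.01,0.0,5.61],[-1,-0.0051,-0.005,0.0008,0.01,0.0,5.61],[-1,-0.0056,-0.0045,0.0008,0.01,0.0,5.61],[-1,-0.006,-0.0039,0.0008,0.01,0.0,5.61],[-1,-0.0064,-0.0033,0.0008,0.01,0.0,5.61]]
[[-1,-0.0067,-0.0026,0.0008,0.01,0.0,5.61],[-1,-0.0069,-0.002,0.0008,0.01,0.0,5.61],[-1,-0.007,-0.0013,0.0008,0.01,0.0,5.61],[-1,-0.0071,-0.0006,0.0008,0.01,0.0,5.61],[-1,-0.0072,0.0001,0.0008,0.01,0.0,5.61],[-1,-0.0071,0.0008,0.0008,0.01,0.0,5.61],[-1,-0.007,0.0015,0.0008,0.01,0.0,5.61],[-1,-0.0068,0.0022,0.0008,0.01,0.0,5.61]]
```

Emit:
drive_tool([
  [-1, -0.0029, -0.0066, 0.0008, 0, 0, 5.6],
  [-1, -0.0035, -0.0063, 0.0008, 0, 0, 5.6],
  [-1, -0.0041, -0.0059, 0.0008, 0, 0, 5.6],
  [-1, -0.0046, -0.0055, 0.0008, 0, 0, 5.6],
  [-1, -0.0051, -0.005, 0.0008, 0, 0, 5.6],
  [-1, -0.0056, -0.0045, 0.0008, 0, 0, 5.6],
  [-1, -0.006, -0.0039, 0.0008, 0, 0, 5.6],
  [-1, -0.0064, -0.0033, 0.0008, 0, 0, 5.6],
])

```text
clock: 25.07
eef_pos: [0.4905, 0.0744, 0.144]
orientation: [[-0.542, 0.678, 0.497], [0.764, 0.644, -0.045], [-0.351, 0.355, -0.867]]
ft_force: [0.4, -0.4, -0.3]
gripper_width: 0.0002
```

Emit:
drive_tool([
  [-1, -0.0067, -0.0026, 0.0008, 0, 0, 5.6],
  [-1, -0.0069, -0.002, 0.0008, 0, 0, 5.6],
  [-1, -0.007, -0.0013, 0.0008, 0, 0, 5.6],
  [-1, -0.0071, -0.0006, 0.0008, 0, 0, 5.6],
  [-1, -0.0072, 0.0001, 0.0008, 0, 0, 5.6],
  [-1, -0.0071, 0.0008, 0.0008, 0, 0, 5.6],
  [-1, -0.007, 0.0015, 0.0008, 0, 0, 5.6],
  [-1, -0.0068, 0.0022, 0.0008, 0, 0, 5.6],
])

```text
clock: 25.73
eef_pos: [0.5085, 0.0199, 0.1497]
orientation: [[0.093, 0.863, 0.497], [0.996, -0.081, -0.045], [0.002, 0.499, -0.867]]
ft_force: [0.7, -0.6, -1.1]
gripper_width: -0.0
```

```bash
python3 -c "
from fa import *
RQ=RP@Ro.from_euler('z',90,degrees=True).as_matrix()
s=st();print((RQ.T@s['orientation']).round(3))
look(['wrist'],'n',())
rows(pl(.0365,.071,.06),RQ,-1,N=4)
"
```

```text
t 25.73 p [0.5085 0.0199 0.1497] F [ 0.68 -0.59 -1.12] w -0.0 q [  12.4   25.7  -29.   134.1  108.4   21.2 -120.6]
 plate coords [0.0359 0.0701 0.0887] F plate [ 0.07 -0.53 -1.33]
[[ 1.    -0.002  0.001]
 [ 0.002  1.    -0.001]
 [-0.001  0.001  1.   ]]
N=4 d=0.0286 rot=0.43
[[-1,0.0007,-0.0,0.0071,-0.01,0.03,-0.1],[-1,0.0007,-0.0,0.0071,-0.01,0.03,-0.1],[-1,0.0007,-0.0,0.0071,-0.01,0.03,-0.1],[-1,0.0007,-0.0,0.0071,-0.01,0.03,-0.1]]
```

View pics/wrist_n.png

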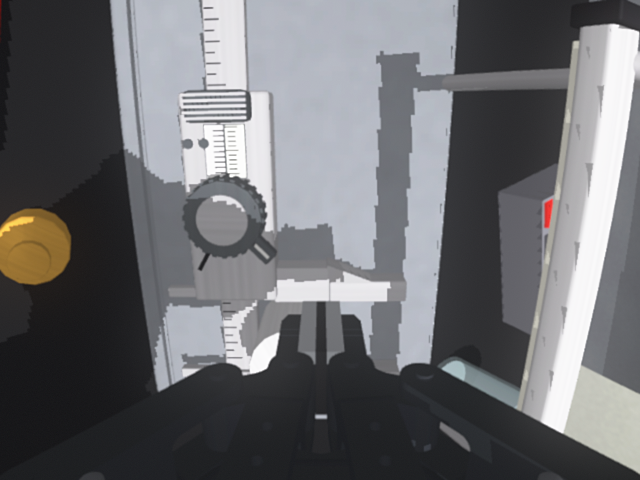

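Emit:
drive_tool([
  [-1, 0.0005, 0, 0.009, 0, 0, 0],
  [-1, 0.0005, 0, 0.009, 0, 0, 0],
  [-1, 0, 0, 0.009, 0, 0, 0],
  [-1, 0, 0, 0.009, 0, 0, 0],
  [-1, 0, 0, 0.009, 0, 0, 0],
  [-1, 0, 0, 0.009, 0, 0, 0],
  [-1, 0, 0, 0, 0, 0, 0],
  [-1, 0, 0, 0, 0, 0, 0],
])

```text
clock: 26.45
eef_pos: [0.5351, 0.0198, 0.1031]
orientation: [[0.087, 0.863, 0.497], [0.996, -0.075, -0.044], [-0.001, 0.499, -0.867]]
ft_force: [0.3, 0.4, 0.3]
gripper_width: 0.0
```

```bash
python3 -c "
from fa import *
RQ=RP@Ro.from_euler('z',90,degrees=True).as_matrix()
s=st();print((RQ.T@s['orientation']).round(3))
look(['wrist','scene'],'o',())
p=cv2.imread('pics/scene_o.png');cv2.imwrite('pics/scene_oc.png',cv2.resize(p[240:365,310:460],(720,600),interpolation=3))
rows(pl(.036,.071,.0275),RQ,-1,N=2)
"
```

```text
t 26.45 p [0.5351 0.0198 0.1031] F [0.31 0.38 0.34] w 0.0 q [  14.3   34.4  -32.3  132.7  118.2   27.8 -128.1]
 plate coords [0.0355 0.0724 0.0351] F plate [0.4  0.41 0.16]
[[ 1.     0.005  0.002]
 [-0.005  1.    -0.001]
 [-0.002  0.001  1.   ]]
N=2 d=0.0085 rot=0.33
[[-1,-0.0008,0.0,0.0042,0.0,-0.06,0.15],[-1,-0.0008,0.0,0.0042,0.0,-0.06,0.15]]
```

View pics/wrist_o.png

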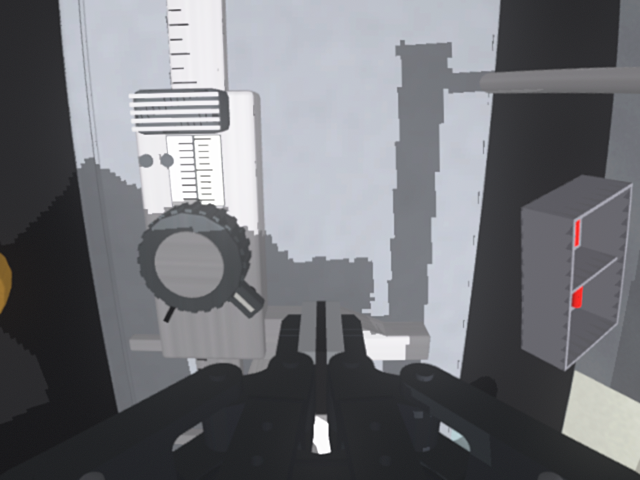

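View pics/scene_oc.png

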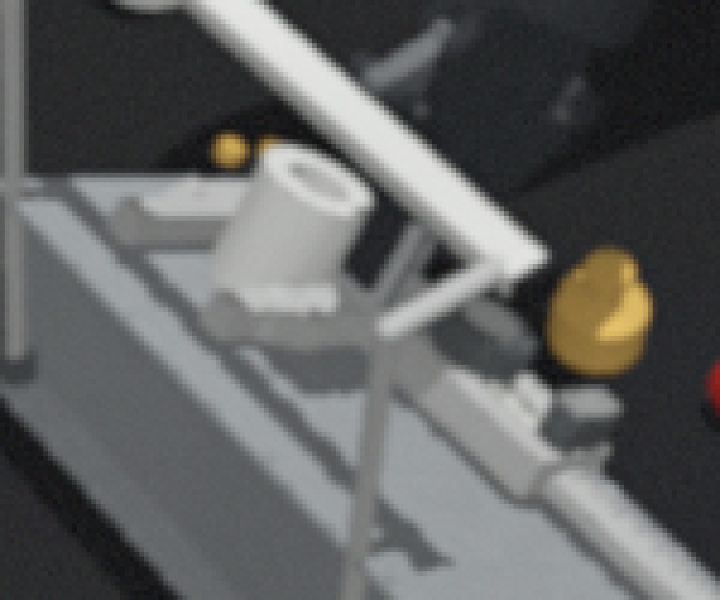

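Emit:
drive_tool([
  [-1, -0.0005, 0, 0.004, 0, 0, 0.15],
  [-1, -0.0005, 0, 0.0035, 0, 0, 0.15],
  [-1, 0, -0.002, 0, 0, 0, 0],
  [-1, 0, -0.002, 0, 0, 0, 0],
  [-1, 0, 0, 0, 0, 0, 0],
])

```text
clock: 26.97
eef_pos: [0.5348, 0.0189, 0.0952]
orientation: [[0.091, 0.863, 0.497], [0.996, -0.08, -0.044], [0.002, 0.499, -0.866]]
ft_force: [0.3, 0.4, -0.4]
gripper_width: -0.0003
```

```bash
python3 -c "
from fa import *
s=st()
"
```

```text
t 26.97 p [0.5348 0.0189 0.0952] F [ 0.28  0.4  -0.35] w -0.0003 q [  14.8   35.7  -33.2  133.1  120.    29.4 -129.9]
 plate coords [0.0313 0.0715 0.0283] F plate [ 0.03  0.43 -0.42]
```

Emit:
drive_tool([
  [-1, 0, -0.001, 0, 0, 0, 0],
  [-1, 0, -0.001, 0, 0, 0, 0],
  [-1, 0, -0.001, 0, 0, 0, 0],
  [-1, 0, -0.001, 0, 0, 0, 0],
  [-1, 0, -0.001, 0, 0, 0, 0],
  [-1, 0, -0.001, 0, 0, 0, 0],
])

```text
clock: 27.47
eef_pos: [0.5302, 0.0194, 0.0925]
orientation: [[0.091, 0.862, 0.498], [0.996, -0.08, -0.044], [0.002, 0.5, -0.866]]
ft_force: [0.2, 1.3, -0.4]
gripper_width: 0.0002
```

```bash
python3 -c "
from fa import *
s=st();look(['wrist'],'q',())
"
```

```text
t 27.47 p [0.5302 0.0194 0.0925] F [ 0.22  1.34 -0.43] w 0.0002 q [  15.1   36.1  -33.9  133.9  121.1   30.5 -131.2]
 plate coords [0.0261 0.0716 0.0283] F plate [-0.13  1.35 -0.42]
```

View pics/wrist_q.png

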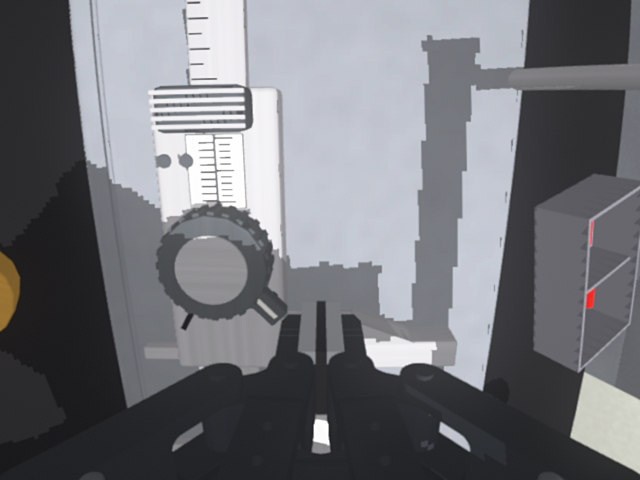

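Emit:
drive_tool([
  [-1, 0, -0.001, 0, 0, 0, 0],
  [-1, 0, -0.001, 0, 0, 0, 0],
])

```text
clock: 27.68
eef_pos: [0.5286, 0.0195, 0.0915]
orientation: [[0.091, 0.862, 0.498], [0.996, -0.08, -0.044], [0.002, 0.5, -0.866]]
ft_force: [-0.0, 0.5, -0.1]
gripper_width: -0.0002
```

```bash
python3 -c "
from fa import *
favg(6);look(['wrist'],'r',())
"
```

```text
t 27.98 F [-0.29 -0.12 -0.13] +- [0.07 0.13 0.12] p [0.02401 0.07155 0.02827]
```

View pics/wrist_r.png

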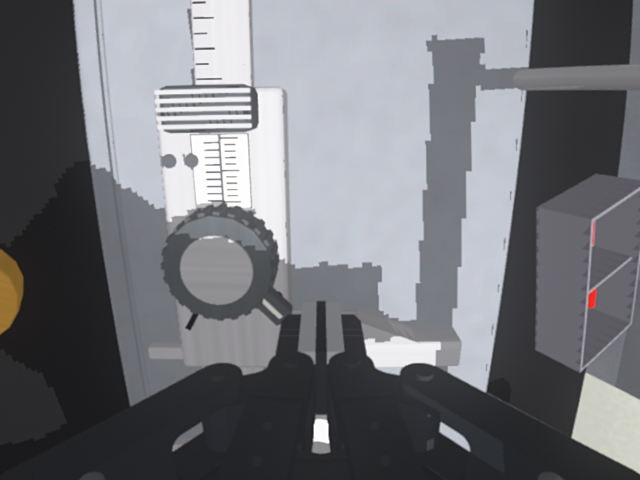

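Emit:
drive_tool([
  [-1, 0, -0.001, 0, 0, 0, 0],
  [-1, 0, -0.001, 0, 0, 0, 0],
  [-1, 0, -0.001, 0, 0, 0, 0],
])

```text
clock: 28.28
eef_pos: [0.5259, 0.0197, 0.09]
orientation: [[0.091, 0.862, 0.498], [0.996, -0.08, -0.044], [0.002, 0.5, -0.866]]
ft_force: [0.4, -0.4, -0.8]
gripper_width: 0.0
```

```bash
python3 -c "
from fa import *
favg(4);look(['wrist'],'s',())
p=cv2.imread('pics/wrist_s.png');cv2.imwrite('pics/wrist_sc.png',cv2.resize(p[180:380,140:400],(780,600),interpolation=3))
"
```

```text
t 28.48 F [-0.38 -0.22  0.09] +- [0.25 0.19 0.07] p [0.02084 0.07155 0.02827]
```

View pics/wrist_sc.png

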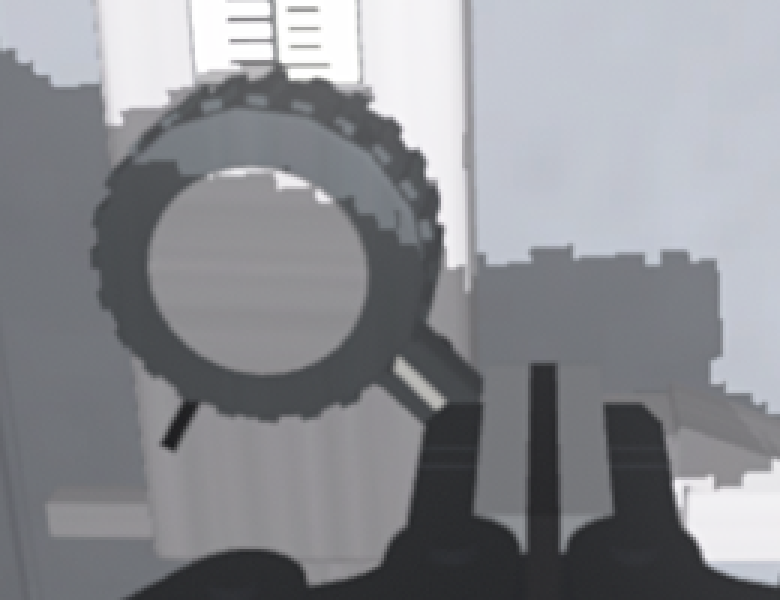

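Emit:
drive_tool([
  [-1, 0, -0.001, 0, 0, 0, 0],
  [-1, 0, -0.001, 0, 0, 0, 0],
  [-1, 0, -0.001, 0, 0, 0, 0],
])

```text
clock: 28.78
eef_pos: [0.5249, 0.0198, 0.0893]
orientation: [[0.092, 0.86, 0.501], [0.996, -0.08, -0.045], [0.001, 0.503, -0.864]]
ft_force: [2.4, -0.0, 2.9]
gripper_width: 0.0
```

```bash
python3 -c "
from fa import *
favg(4);look(['wrist'],'t',())
p=cv2.imread('pics/wrist_t.png');cv2.imwrite('pics/wrist_tc.png',cv2.resize(p[180:380,140:400],(780,600),interpolation=3))
"
```

```text
t 28.98 F [ 3.43 -0.5   0.82] +- [0.13 0.12 0.32] p [0.01958 0.07127 0.02821]
```

View pics/wrist_tc.png

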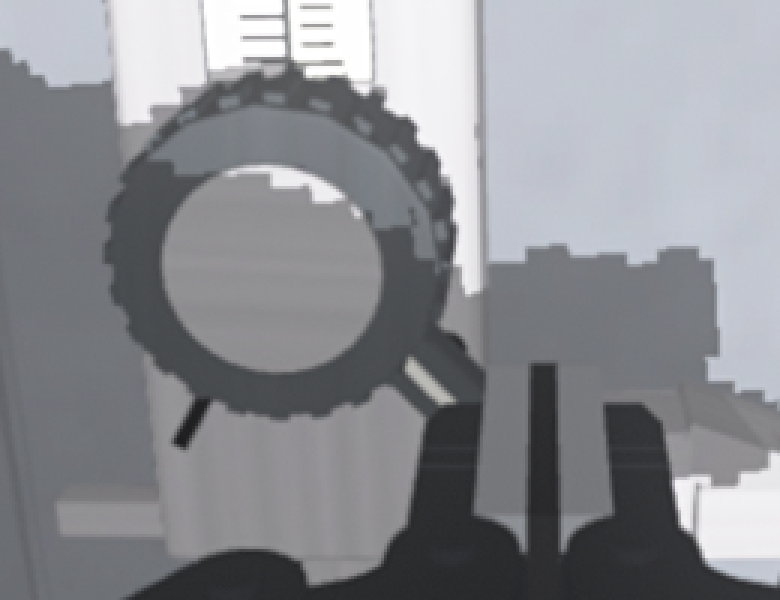

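Emit:
drive_tool([
  [-1, 0, -0.0005, 0, 0, 0, 0],
  [-1, 0, -0.0005, 0, 0, 0, 0],
  [-1, 0, 0, 0, 0, 0, 0],
])

```text
clock: 29.28
eef_pos: [0.5233, 0.0191, 0.0884]
orientation: [[0.093, 0.861, 0.5], [0.996, -0.081, -0.046], [0.001, 0.502, -0.865]]
ft_force: [2.4, -3.8, 3.5]
gripper_width: 0.0002
```

```bash
python3 -c "
from fa import *
favg(4);look(['wrist'],'u',())
p=cv2.imread('pics/wrist_u.png');cv2.imwrite('pics/wrist_uc.png',cv2.resize(p[180:380,140:400],(780,600),interpolation=3))
"
```

```text
t 29.48 F [ 5.15 -2.52  1.1 ] +- [0.07 0.25 0.17] p [0.01778 0.07079 0.02821]
```

View pics/wrist_uc.png

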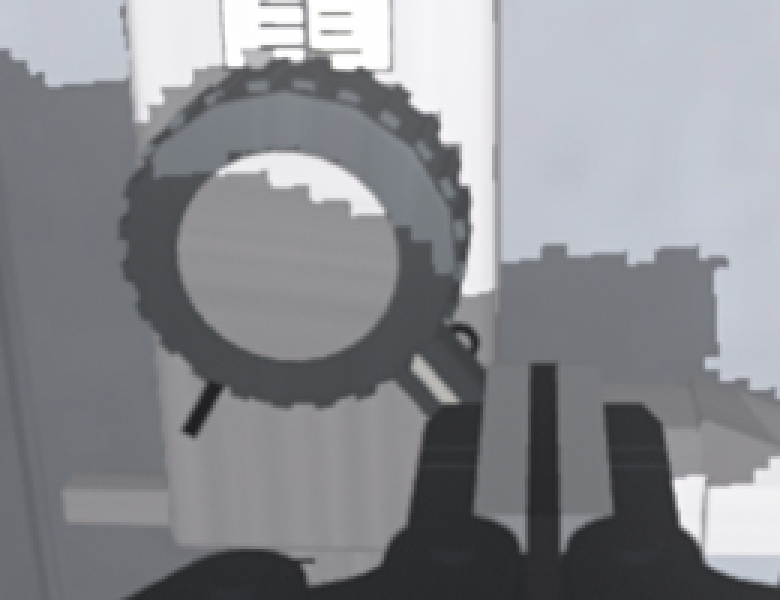

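```bash
cat > meas.py <<'E'
from fa import *
def meas(t):
    z=np.load(f'pics/wrist_{t}_c.npz');c=(z['K'],float(z['k']),z['T']);P=cloud(c,np.load(f'pics/wrist_{t}.npy'));L=((P-JC)@R0).reshape(-1,3)
    im=cv2.imread(f'pics/wrist_{t}.png');g=im.reshape(-1,3).mean(1)
    k=(L[:,2]>.039)&(L[:,2]<.0445)&(L[:,1]>.06)&(L[:,1]<.135)&(L[:,0]>-.04)&(L[:,0]<.008)&(g>110)
    ct,r=cv2.minEnclosingCircle(L[k][:,:2].astype(np.float32));print(t,'cap',k.sum(),np.array(ct).round(4),round(r,4),L[k].mean(0).round(4))
    # stand fixed reference: rear edge? jaw faces
    return c,im
def colview(t,cy,name):
    z=np.load(f'pics/wrist_{t}_c.npz');c=(z['K'],float(z['k']),z['T']);p=cv2.imread(f'pics/wrist_{t}.png')
    ims=[]
    for h in (.024,.0335):
        w=warp(c,p,h,o=JC+R0@np.array([-.010,cy,0]),xr=(-.045,.045),yr=(-.045,.045),s=4400)[:,::-1].copy();C=198
        for r in(18.5,31): cv2.circle(w,(C,C),int(r*4.4),(0,255,0),1)
        for th,col in((45,(255,0,0)),(120,(0,0,255))):
            q=np.radians(th);cv2.line(w,(C,C),(int(C+np.sin(q)*170),int(C-np.cos(q)*170)),col,1)
        ims.append(w[:396,:396])
    cv2.imwrite(name,np.hstack(ims))
E
python3 -c "
from meas import *
for t in 'moqrstu': meas(t)
colview('u',.0975,'pics/cu.png')
"
```

```text
m cap 3462 [-0.0096  0.0974] 0.0195 [-0.01    0.0977  0.0414]
o cap 4466 [-0.0098  0.0973] 0.0196 [-0.0093  0.1004  0.0417]
q cap 5368 [-0.0092  0.0973] 0.0194 [-0.009   0.101   0.0416]
r cap 5499 [-0.0096  0.0974] 0.0197 [-0.0088  0.1011  0.0416]
s cap 5687 [-0.0075  0.0949] 0.0226 [-0.0084  0.1013  0.0416]
t cap 5844 [-0.0078  0.0951] 0.0222 [-0.0083  0.1013  0.0416]
u cap 6227 [-0.0083  0.0958] 0.0222 [-0.0083  0.1027  0.0415]
```

View pics/cu.png

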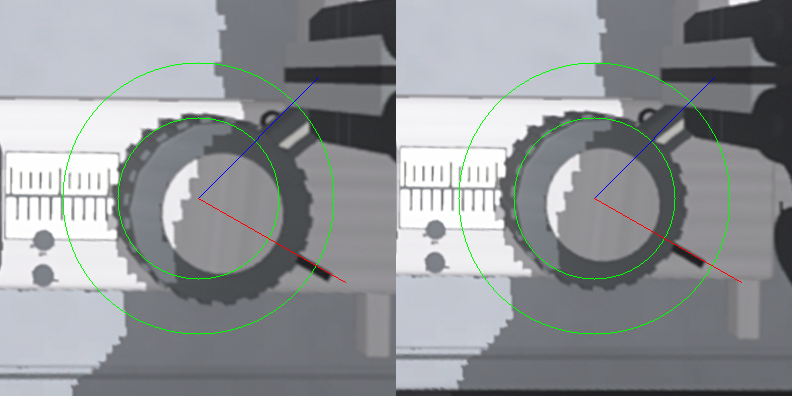

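Emit:
drive_tool([
  [-1, 0, 0.002, 0, 0, 0, 0],
  [-1, 0, 0.003, 0, 0, 0, 0],
  [-1, 0.002, 0, 0, 0, 0, 0],
  [-1, 0.002, 0, 0, 0, 0, 0],
  [-1, 0, 0, 0, 0, 0, 0],
])

```text
clock: 29.95
eef_pos: [0.5259, 0.0253, 0.0899]
orientation: [[0.088, 0.864, 0.496], [0.996, -0.079, -0.041], [0.004, 0.498, -0.867]]
ft_force: [0.5, 0.3, -0.6]
gripper_width: 0.0
```

```bash
python3 -c "
from meas import *
st();look(['wrist'],'v',());meas('v');colview('v',.0985,'pics/cv.png')
"
```

```text
t 29.95 p [0.5259 0.0253 0.0899] F [ 0.52  0.32 -0.64] w 0.0 q [  14.6   36.5  -34.5  134.4  121.2   31.3 -132.1]
 plate coords [0.0206 0.0771 0.0284] F plate [ 0.11  0.36 -0.8 ]
v cap 4658 [-0.0069  0.099 ] 0.0211 [-0.0088  0.1014  0.0417]
```

View pics/cv.png

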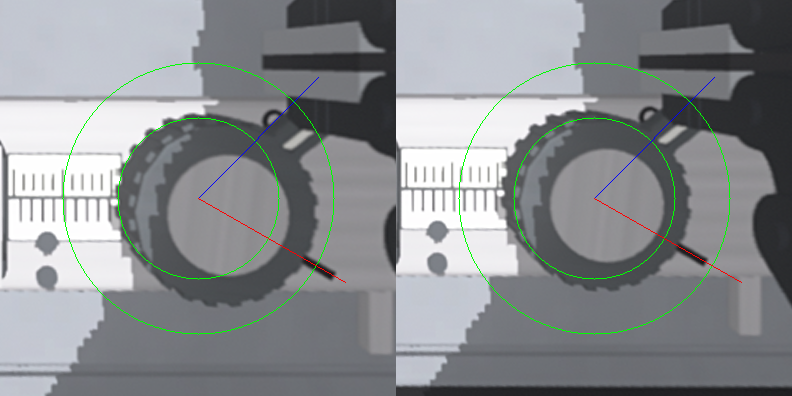

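Emit:
drive_tool([
  [-1, -0.002, 0, 0, 0, 0, 0],
  [-1, 0, -0.001, 0, 0, 0, 0],
  [-1, -0.0005, -0.001, 0, 0, 0, 0],
  [-1, -0.0005, -0.001, 0, 0, 0, 0],
  [-1, -0.0005, -0.001, 0, 0, 0, 0],
])

```text
clock: 30.42
eef_pos: [0.5235, 0.0205, 0.0885]
orientation: [[0.091, 0.862, 0.499], [0.996, -0.08, -0.044], [0.002, 0.5, -0.866]]
ft_force: [1.2, 0.5, 0.3]
gripper_width: 0.0002
```

```bash
python3 -c "
from meas import *
favg(3);look(['wrist'],'w',());meas('w');colview('w',.0985,'pics/cw.png')
"
```

```text
t 30.57 F [ 0.94  0.25 -0.11] +- [0.02 0.29 0.16] p [0.01832 0.07216 0.02827]
w cap 5978 [-0.0083  0.0962] 0.0223 [-0.0083  0.1029  0.0416]
```

View pics/cw.png

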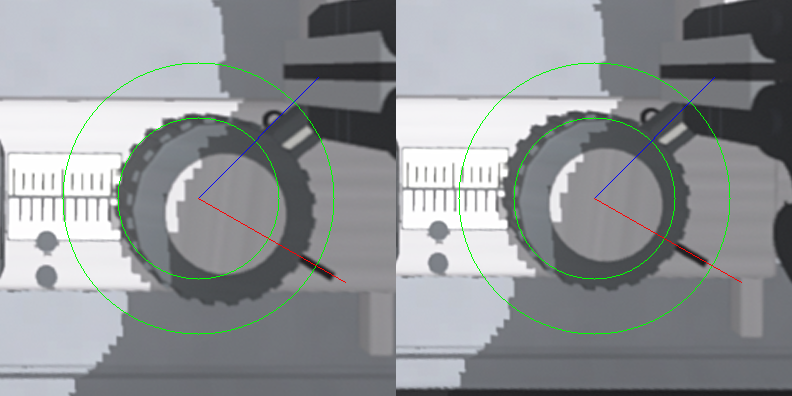

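Emit:
drive_tool([
  [-1, -0.0009, -0.0009, 0, 0, 0, 0],
  [-1, -0.0009, -0.001, 0, 0, 0, 0],
  [-1, -0.0009, -0.001, 0, 0, 0, 0],
  [-1, -0.0008, -0.001, 0, 0, 0, 0],
])

```text
clock: 30.95
eef_pos: [0.5201, 0.0175, 0.0868]
orientation: [[0.091, 0.862, 0.499], [0.996, -0.08, -0.044], [0.002, 0.501, -0.865]]
ft_force: [2.0, 1.0, 0.9]
gripper_width: 0.0004
```

```bash
python3 -c "
from meas import *
favg(3);look(['wrist'],'x',());meas('x');colview('x',.0985,'pics/cx.png')
"
```

```text
t 31.1 F [1.35 1.05 0.01] +- [0.16 0.28 0.12] p [0.01411 0.0684  0.02827]
x cap 6787 [-0.0082  0.0959] 0.0226 [-0.0082  0.1029  0.0415]
```

View pics/cx.png

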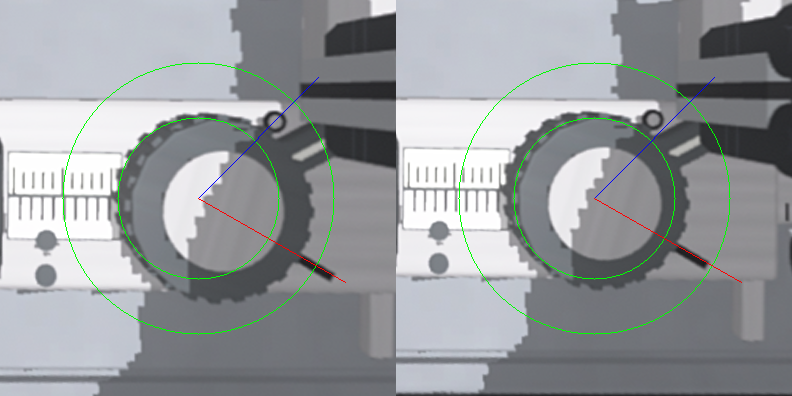

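Emit:
drive_tool([
  [-1, -0.0008, -0.0011, 0, 0, 0, 0],
  [-1, -0.0007, -0.0011, 0, 0, 0, 0],
  [-1, -0.0007, -0.0011, 0, 0, 0, 0],
  [-1, -0.0006, -0.0012, 0, 0, 0, 0],
  [-1, -0.0006, -0.0012, 0, 0, 0, 0],
  [-1, -0.0005, -0.0012, 0, 0, 0, 0],
])

```text
clock: 31.65
eef_pos: [0.5134, 0.014, 0.083]
orientation: [[0.091, 0.862, 0.498], [0.996, -0.08, -0.044], [0.002, 0.5, -0.866]]
ft_force: [2.8, 1.4, 0.8]
gripper_width: -0.0002
```

```bash
python3 -c "
from meas import *
favg(3);look(['wrist'],'y',());meas('y');colview('y',.0985,'pics/cy.png')
"
```

```text
t 31.8 F [ 1.22  1.02 -0.26] +- [0.24 0.2  0.25] p [0.00685 0.06447 0.02825]
y cap 7792 [-0.0086  0.0944] 0.024 [-0.0078  0.1018  0.0414]
```

View pics/cy.png

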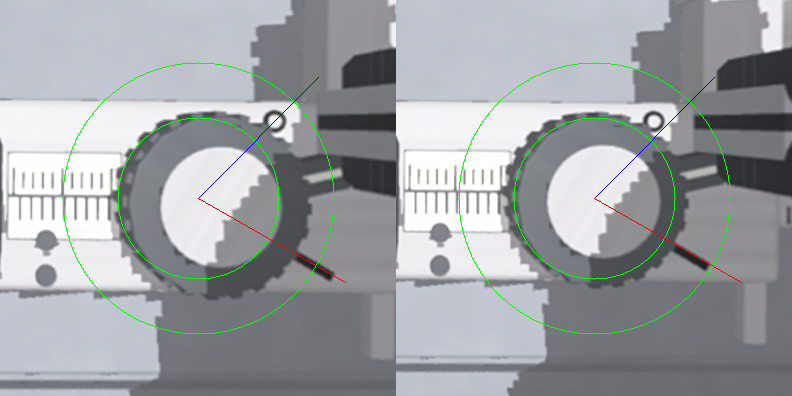

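Emit:
drive_tool([
  [-1, -0.0004, -0.0012, 0, 0, 0, 0],
  [-1, -0.0004, -0.0013, 0, 0, 0, 0],
  [-1, -0.0003, -0.0013, 0, 0, 0, 0],
  [-1, -0.0003, -0.0013, 0, 0, 0, 0],
  [-1, -0.0002, -0.0013, 0, 0, 0, 0],
  [-1, -0.0001, -0.0013, 0, 0, 0, 0],
  [-1, 0, -0.0013, 0, 0, 0, 0],
])

```text
clock: 32.43
eef_pos: [0.5057, 0.0128, 0.0786]
orientation: [[0.092, 0.862, 0.499], [0.996, -0.08, -0.044], [0.002, 0.501, -0.866]]
ft_force: [1.8, -0.1, 1.5]
gripper_width: -0.0004
```

```bash
python3 -c "
from meas import *
favg(3);look(['wrist'],'z',());meas('z');colview('z',.0985,'pics/cz.png')
"
```

```text
t 32.58 F [ 1.59 -0.26  0.28] +- [0.22 0.45 0.18] p [-0.00199  0.06271  0.02822]
z cap 8741 [-0.0069  0.0944] 0.0245 [-0.0081  0.1006  0.0414]
```

View pics/cz.png

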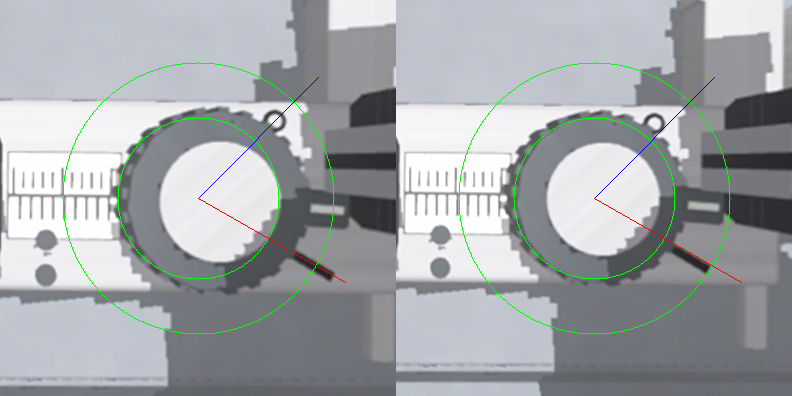

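Emit:
drive_tool([
  [-1, 0, -0.0013, 0, 0, 0, 0],
  [-1, 0, -0.0013, 0, 0, 0, 0],
  [-1, 0, -0.0013, 0, 0, 0, 0],
  [-1, 0, -0.0013, 0, 0, 0, 0],
  [-1, 0, -0.0013, 0, 0, 0, 0],
  [-1, 0, -0.0013, 0, 0, 0, 0],
  [-1, 0, -0.0013, 0, 0, 0, 0],
])

```text
clock: 33.22
eef_pos: [0.4999, 0.0142, 0.0729]
orientation: [[0.092, 0.863, 0.497], [0.996, -0.082, -0.043], [0.003, 0.499, -0.867]]
ft_force: [1.6, -1.1, 1.4]
gripper_width: -0.0002
```

```bash
python3 -c "
from meas import *
favg(3);look(['wrist'],'a2',());meas('a2');colview('a2',.0985,'pics/ca2.png')
"
```

```text
t 33.37 F [ 1.38 -1.06  1.14] +- [0.39 0.03 0.42] p [-0.0097   0.06368  0.026  ]
a2 cap 9314 [-0.0123  0.0935] 0.0255 [-0.0086  0.1     0.0414]
```

View pics/ca2.png

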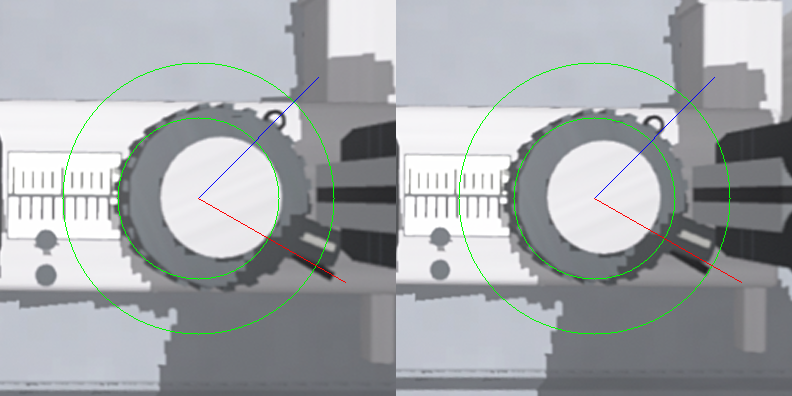

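```bash
python3 -c "
from meas import *
s=st();RQ=RP@Ro.from_euler('z',90,degrees=True).as_matrix();print((RQ.T@s['orientation']).round(3))
"
```

```text
t 33.42 p [0.4999 0.0144 0.0729] F [ 1.47 -1.54  0.21] w -0.0 q [  30.6   49.5  -62.2  138.7  114.    54.3 -122.4]
 plate coords [-0.0095  0.0638  0.0262] F plate [ 1.5  -1.4  -0.63]
[[ 1.     0.     0.001]
 [-0.     1.    -0.001]
 [-0.001  0.001  1.   ]]
```

Emit:
drive_tool([
  [-1, 0, 0.002, -0.001, 2, 0, 0],
  [-1, 0, 0.001, -0.001, 2.5, 0, 0],
  [-1, 0, 0, 0, 2.5, 0, 0],
  [-1, 0, 0, 0, 2.5, 0, 0],
  [-1, 0, 0, 0, 2.5, 0, 0],
  [-1, 0, 0, 0, 0, 0, 0],
])

```text
clock: 33.92
eef_pos: [0.5029, 0.0149, 0.0773]
orientation: [[0.091, 0.947, 0.309], [0.996, -0.087, -0.027], [0.002, 0.31, -0.951]]
ft_force: [0.8, -0.2, -0.3]
gripper_width: -0.0001
```

```bash
python3 -c "
from meas import *
s=st();RQ=RP@Ro.from_euler('z',90,degrees=True).as_matrix();print((RQ.T@s['orientation']).round(3))
look(['wrist'],'b2',());colview('b2',.0985,'pics/cb2.png')
"
```

```text
t 33.92 p [0.5029 0.0149 0.0773] F [ 0.83 -0.16 -0.28] w -0.0001 q [ 31.5  45.2 -59.2 128.7  88.6  42.6 -96.8]
 plate coords [-0.0048  0.0646  0.0286] F plate [ 0.59 -0.08 -0.66]
[[ 1.     0.     0.002]
 [-0.     0.978 -0.207]
 [-0.002  0.207  0.978]]
```

View pics/cb2.png

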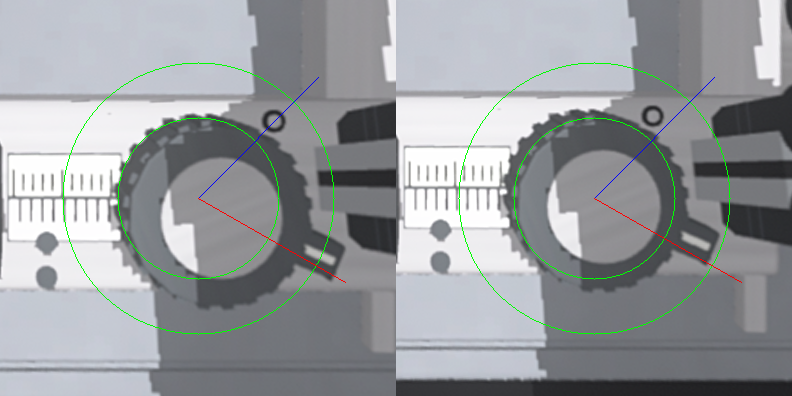

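Emit:
drive_tool([
  [-1, 0, -0.0013, 0.0003, 0, 0, 0],
  [-1, 0, -0.0013, 0.0003, 0, 0, 0],
  [-1, 0, -0.0013, 0.0003, 0, 0, 0],
  [-1, 0, -0.0013, 0.0003, 0, 0, 0],
  [-1, 0, -0.0013, 0.0003, 0, 0, 0],
])

```text
clock: 34.38
eef_pos: [0.4965, 0.0156, 0.0733]
orientation: [[0.089, 0.947, 0.309], [0.996, -0.086, -0.026], [0.002, 0.31, -0.951]]
ft_force: [1.8, -0.4, 2.8]
gripper_width: 0.0002
```

```bash
python3 -c "
from meas import *
favg(3);s=st();look(['wrist'],'c2',());colview('c2',.0985,'pics/cc2.png')
"
```

```text
t 34.53 F [1.87 0.93 1.  ] +- [0.07 0.35 0.24] p [-0.01254  0.06475  0.02838]
t 34.53 p [0.4963 0.0156 0.0733] F [1.42 1.39 1.2 ] w -0.0001 q [ 31.4  45.5 -59.3 129.7  90.1  42.8 -98.7]
 plate coords [-0.0125  0.0647  0.0284] F plate [1.72 1.51 0.4 ]
```

View pics/cc2.png

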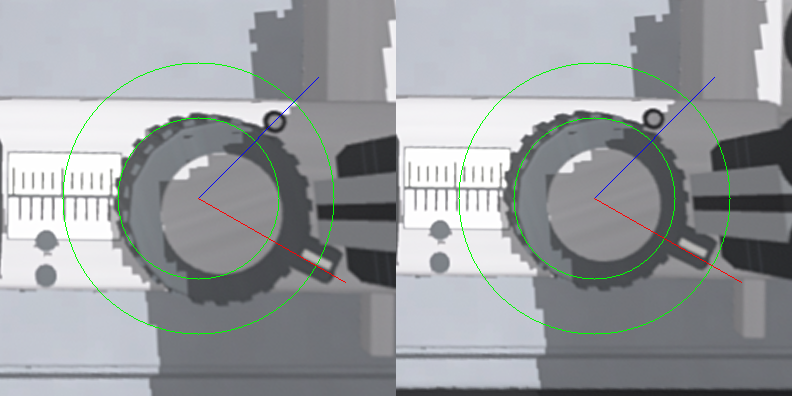

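Emit:
drive_tool([
  [-1, 0, -0.0008, 0.0002, 0, 0, 0],
  [-1, 0, -0.0008, 0.0002, 0, 0, 0],
  [-1, 0, 0, 0, 0, 0, 0],
])

```text
clock: 34.83
eef_pos: [0.4946, 0.0154, 0.0722]
orientation: [[0.09, 0.947, 0.308], [0.996, -0.086, -0.026], [0.001, 0.309, -0.951]]
ft_force: [1.2, -1.0, 1.6]
gripper_width: 0.0003
```

Emit:
drive_tool([
  [-1, 0, 0.003, 0, 0, 0, 0],
  [-1, 0, 0.003, 0, 0, 0, 0],
  [-1, 0, 0.004, -0.004, 0, 0, 0],
  [-1, 0, 0.002, -0.012, 0, 0, 0],
  [-1, 0, 0, -0.015, 0, 0, 0],
  [-1, 0, 0, -0.015, 0, 0, 0],
  [-1, 0.005, 0, -0.015, 0, 0, 0],
  [-1, 0, 0, 0, 0, 0, 0],
])

```text
clock: 35.5
eef_pos: [0.4878, 0.0222, 0.1359]
orientation: [[0.088, 0.947, 0.31], [0.996, -0.085, -0.025], [0.003, 0.311, -0.95]]
ft_force: [0.3, 0.2, 0.7]
gripper_width: 0.0002
```

```bash
python3 -c "
from meas import *
s=st();look(['wrist','side'],'d2',(.016,));meas('d2');colview('d2',.0985,'pics/cd2.png')
"
```

```text
t 35.5 p [0.4878 0.0222 0.1359] F [0.33 0.18 0.65] w 0.0002 q [ 35.   38.  -64.6 127.8  75.8  42.3 -87.3]
 plate coords [0.011  0.0705 0.0872] F plate [0.59 0.21 0.41]
d2 cap 2819 [-0.0098  0.0991] 0.0194 [-0.0098  0.1027  0.0416]
```

View pics/cd2.png

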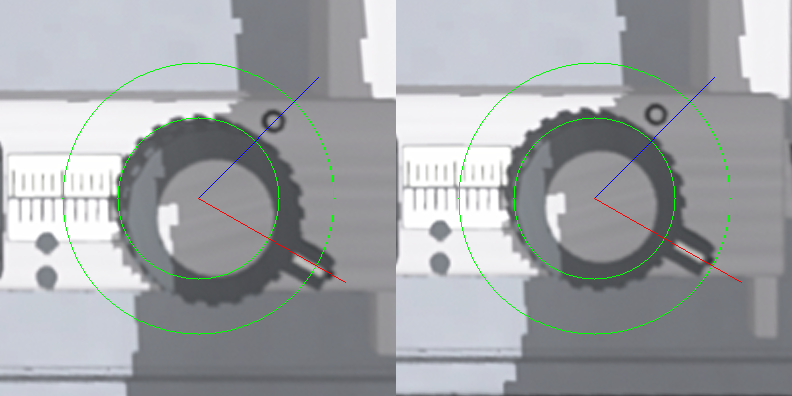

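View pics/wrist_d2.png

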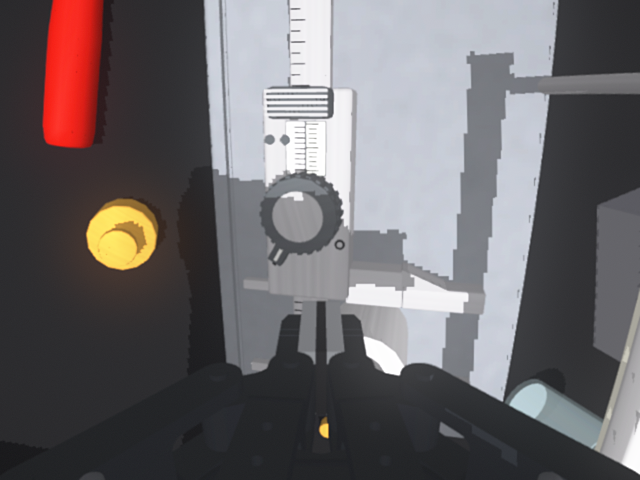

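```bash
python3 -c "
from meas import *
s=observe();R=s['orientation']
np.savetxt('Rt.txt',R)
rows(pl(-.010,.178,.075),R,-1,N=8)
rows(pl(-.010,.178,.031),R,-1,N=5,cur=(pl(-.010,.178,.075),R))
"
```

```text
N=8 d=0.1115 rot=0.00
[[-1,0.0137,-0.0021,0.0018,0.0,0.0,0.0],[-1,0.0137,-0.0021,0.0018,0.0,0.0,0.0],[-1,0.0137,-0.0021,0.0018,0.0,0.0,0.0],[-1,0.0137,-0.0021,0.0018,0.0,0.0,0.0],[-1,0.0137,-0.0021,0.0018,0.0,0.0,0.0],[-1,0.0137,-0.0021,0.0018,0.0,0.0,0.0],[-1,0.0137,-0.0021,0.0018,0.0,0.0,0.0],[-1,0.0137,-0.0021,0.0018,0.0,0.0,0.0]]
N=5 d=0.0440 rot=0.00
[[-1,-0.0,0.0018,0.0086,0.0,0.0,0.0],[-1,-0.0,0.0018,0.0086,0.0,0.0,0.0],[-1,-0.0,0.0018,0.0086,0.0,0.0,0.0],[-1,-0.0,0.0018,0.0086,0.0,0.0,0.0],[-1,-0.0,0.0018,0.0086,0.0,0.0,0.0]]
```

Emit:
drive_tool([
  [-1, 0.0137, -0.002, 0.0016, 0, 0, 0],
  [-1, 0.0137, -0.002, 0.0016, 0, 0, 0],
  [-1, 0.0137, -0.002, 0.0016, 0, 0, 0],
  [-1, 0.0137, -0.002, 0.0016, 0, 0, 0],
  [-1, 0.0137, -0.002, 0.0016, 0, 0, 0],
  [-1, 0.0137, -0.002, 0.0016, 0, 0, 0],
  [-1, 0.0137, -0.002, 0.0016, 0, 0, 0],
  [-1, 0.0137, -0.002, 0.0016, 0, 0, 0],
])

```text
clock: 36.27
eef_pos: [0.486, 0.131, 0.1154]
orientation: [[0.091, 0.948, 0.305], [0.996, -0.087, -0.028], [0.0, 0.306, -0.952]]
ft_force: [0.1, 0.8, -0.4]
gripper_width: 0.0002
```

Emit:
drive_tool([
  [-1, 0, 0, 0, 0, 0, 0],
  [-1, 0, 0, 0, 0, 0, 0],
])

```text
clock: 36.43
eef_pos: [0.486, 0.131, 0.1159]
orientation: [[0.089, 0.948, 0.306], [0.996, -0.085, -0.027], [0.0, 0.307, -0.952]]
ft_force: [-0.5, -0.0, -0.5]
gripper_width: -0.0003
```

```bash
python3 -c "
from meas import *
s=st();R=np.loadtxt('Rt.txt')
look(['wrist'],'e2',(.016,.04))
meas('e2');colview('e2',.0985,'pics/ce2.png')
rows(pl(-.010,.178,.031),R,-1,N=6)
z=np.load('pics/wrist_e2_c.npz');c=(z['K'],float(z['k']),z['T']);P=cloud(c,np.load('pics/wrist_e2.npy'));L=((P-JC)@R0).reshape(-1,3)
k=(L[:,2]>.039)&(L[:,2]<.045)&(L[:,1]>.13)&(L[:,1]<.17)&(abs(L[:,0]+.01)<.016)
print('thumb',k.sum(),np.percentile(L[k],[2,50,98],axis=0).round(4))
"
```

```text
t 36.43 p [0.486  0.131  0.1159] F [-0.55 -0.04 -0.53] w -0.0003 q [  17.5   41.3  -62.   125.7   78.    47.6 -102.3]
 plate coords [-0.0093  0.1786  0.0758] F plate [-0.73 -0.09 -0.19]
e2 cap 394 [-0.0144  0.0944] 0.0135 [-0.0158  0.0974  0.0419]
N=6 d=0.0448 rot=0.11
[[-1,0.0,0.0014,0.0073,-0.02,0.01,0.0],[-1,0.0,0.0014,0.0073,-0.02,0.01,0.0],[-1,0.0,0.0014,0.0073,-0.02,0.01,0.0],[-1,0.0,0.0014,0.0073,-0.02,0.01,0.0],[-1,0.0,0.0014,0.0073,-0.02,0.01,0.0],[-1,0.0,0.0014,0.0073,-0.02,0.01,0.0]]
thumb 24 [[0.0034 0.1504 0.0391]
 [0.0042 0.1551 0.04  ]
 [0.0045 0.1564 0.0434]]
```

View pics/wrist_e2.png

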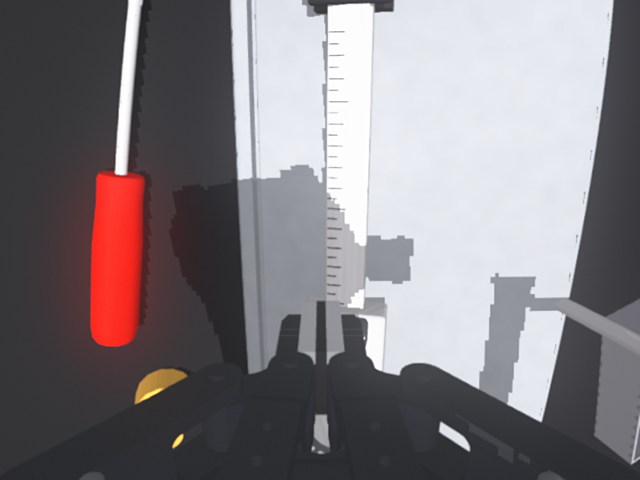

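Emit:
drive_tool([
  [-1, 0, 0.0014, 0.0075, 0, 0, 0],
  [-1, 0, 0.0014, 0.0075, 0, 0, 0],
  [-1, 0, 0.0014, 0.0075, 0, 0, 0],
  [-1, 0, 0.0014, 0.0075, 0, 0, 0],
  [-1, 0, 0.0014, 0.0075, 0, 0, 0],
  [-1, 0, 0.0014, 0.007, 0, 0, 0],
  [-1, 0, 0, 0, 0, 0, 0],
])

```text
clock: 37.07
eef_pos: [0.5082, 0.1285, 0.0757]
orientation: [[0.091, 0.948, 0.306], [0.996, -0.087, -0.027], [0.001, 0.307, -0.952]]
ft_force: [-0.4, 0.5, 0.8]
gripper_width: -0.0001
```

Emit:
drive_tool([
  [-1, -0.001, 0, 0, 0, 0, 0],
  [-1, -0.001, 0, 0, 0, 0, 0],
  [-1, -0.001, 0, 0, 0, 0, 0],
  [-1, -0.001, 0, 0, 0, 0, 0],
  [-1, -0.001, 0, 0, 0, 0, 0],
  [-1, -0.001, 0, 0, 0, 0, 0],
  [-1, 0, 0, 0, 0, 0, 0],
])

```text
clock: 37.65
eef_pos: [0.5075, 0.1229, 0.0774]
orientation: [[0.09, 0.947, 0.308], [0.996, -0.086, -0.027], [0.001, 0.309, -0.951]]
ft_force: [-0.9, 0.6, -0.2]
gripper_width: -0.0001
```

```bash
python3 -c "
from meas import *
s=st();favg(4)
look(['side'],'f2',())
p=cv2.imread('pics/side_f2.png');cv2.imwrite('pics/side_f2c.png',cv2.resize(p[250:400,160:350],(760,600),interpolation=3))
"
```

```text
t 37.65 p [0.5075 0.1229 0.0774] F [-0.87  0.61 -0.17] w -0.0001 q [  16.4   46.1  -58.4  125.    85.1   47.1 -105.6]
 plate coords [-0.0094  0.1726  0.0313] F plate [-0.88  0.52  0.31]
t 37.85 F [ 0.02 -0.35 -0.05] +- [0.17 0.14 0.26] p [-0.00942  0.17291  0.03129]
```

View pics/side_f2c.png

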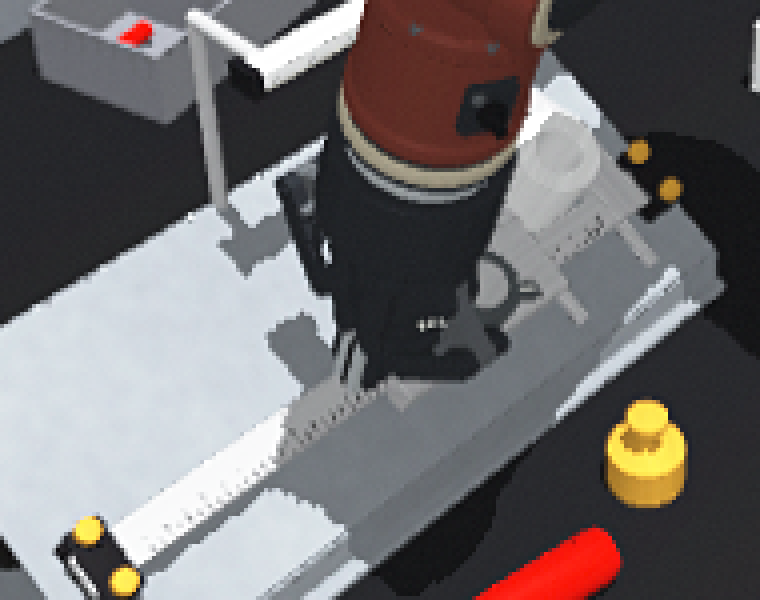

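Emit:
drive_tool([
  [-1, -0.0007, 0, 0, 0, 0, 0],
  [-1, -0.0007, 0, 0, 0, 0, 0],
  [-1, -0.0007, 0, 0, 0, 0, 0],
  [-1, -0.0007, 0, 0, 0, 0, 0],
  [-1, 0, 0, 0, 0, 0, 0],
])

```text
clock: 38.32
eef_pos: [0.5072, 0.1202, 0.0772]
orientation: [[0.09, 0.947, 0.307], [0.996, -0.086, -0.027], [0.001, 0.309, -0.951]]
ft_force: [-0.7, 0.7, -0.5]
gripper_width: -0.0
```

```bash
python3 -c "
from meas import *
favg(4)
"
```

```text
t 38.52 F [0.   0.24 0.05] +- [0.12 0.28 0.1 ] p [-0.00947  0.1701   0.03122]
```

Emit:
drive_tool([
  [-1, -0.0005, 0, 0, 0, 0, 0],
  [-1, -0.0005, 0, 0, 0, 0, 0],
  [-1, 0, 0, 0, 0, 0, 0],
])

```text
clock: 38.77
eef_pos: [0.5071, 0.1194, 0.0772]
orientation: [[0.09, 0.947, 0.307], [0.996, -0.086, -0.027], [0.001, 0.309, -0.951]]
ft_force: [-0.1, 0.1, -0.5]
gripper_width: -0.0
```

```bash
python3 -c "
from meas import *
favg(4)
"
```

```text
t 38.97 F [ 0.06 -0.28  0.11] +- [0.2  0.27 0.13] p [-0.00948  0.16912  0.03122]
```

Emit:
drive_tool([
  [-1, -0.0005, 0, 0, 0, 0, 0],
  [-1, -0.0003, 0, 0, 0, 0, 0],
  [-1, 0, 0, 0, 0, 0, 0],
])

```text
clock: 39.22
eef_pos: [0.5071, 0.1186, 0.0772]
orientation: [[0.09, 0.947, 0.307], [0.996, -0.086, -0.026], [0.001, 0.309, -0.951]]
ft_force: [0.5, -0.1, 0.5]
gripper_width: -0.0
```

```bash
python3 -c "
from meas import *
favg(4)
"
```

```text
t 39.42 F [-0.1  -0.08  0.19] +- [0.22 0.09 0.2 ] p [-0.00947  0.16832  0.03122]
```

Emit:
drive_tool([
  [-1, -0.0004, 0, 0, 0, 0, 0],
  [-1, -0.0004, 0, 0, 0, 0, 0],
  [-1, 0, 0, 0, 0, 0, 0],
])

```text
clock: 39.67
eef_pos: [0.507, 0.1184, 0.0774]
orientation: [[0.089, 0.947, 0.308], [0.996, -0.086, -0.025], [0.003, 0.309, -0.951]]
ft_force: [0.0, 1.4, -0.2]
gripper_width: 0.0001
```

```bash
python3 -c "
from meas import *
favg(4)
"
```

```text
t 39.87 F [-0.09  0.91 -0.16] +- [0.19 0.19 0.21] p [-0.00943  0.16803  0.03133]
```

Emit:
drive_tool([
  [-1, -0.0004, 0, 0, 0, 0, 0],
  [-1, -0.0003, 0, 0, 0, 0, 0],
  [-1, 0, 0, 0, 0, 0, 0],
])

```text
clock: 40.12
eef_pos: [0.507, 0.118, 0.0775]
orientation: [[0.089, 0.947, 0.308], [0.996, -0.086, -0.025], [0.003, 0.309, -0.951]]
ft_force: [-0.1, 3.1, 0.2]
gripper_width: 0.0001
```

```bash
python3 -c "
from meas import *
favg(4)
"
```

```text
t 40.32 F [-0.35  2.85  0.48] +- [0.27 0.23 0.26] p [-0.00942  0.16738  0.03137]
```

Emit:
drive_tool([
  [-1, -0.0003, 0, 0, 0, 0, 0],
  [-1, -0.0003, 0, 0, 0, 0, 0],
  [-1, 0, 0, 0, 0, 0, 0],
])

```text
clock: 40.57
eef_pos: [0.5069, 0.117, 0.0773]
orientation: [[0.09, 0.947, 0.308], [0.996, -0.086, -0.025], [0.002, 0.309, -0.951]]
ft_force: [-0.6, 3.6, -0.4]
gripper_width: 0.0002
```

```bash
python3 -c "
from meas import *
favg(4)
"
```

```text
t 40.77 F [0.44 3.25 0.58] +- [0.18 0.16 0.14] p [-0.00946  0.16665  0.03133]
```

Emit:
drive_tool([
  [-1, -0.0003, 0, 0, 0, 0, 0],
  [-1, -0.0002, 0, 0, 0, 0, 0],
  [-1, 0, 0, 0, 0, 0, 0],
])

```text
clock: 41.02
eef_pos: [0.5068, 0.1169, 0.0774]
orientation: [[0.089, 0.947, 0.308], [0.996, -0.086, -0.025], [0.003, 0.308, -0.951]]
ft_force: [-0.2, 5.2, 1.1]
gripper_width: -0.0001
```

```bash
python3 -c "
from meas import *
favg(4)
"
```

```text
t 41.22 F [-0.41  5.44  0.83] +- [0.07 0.22 0.07] p [-0.00953  0.16653  0.03138]
```

Emit:
drive_tool([
  [-1, 0.0005, 0, 0, 0, 0, 0],
  [-1, 0.001, 0, 0, 0, 0, 0],
  [-1, 0.002, 0, 0, 0, 0, 0],
  [-1, 0.003, 0, 0, 0, 0, 0],
  [-1, 0.002, -0.001, -0.005, 0, 0, 0],
  [-1, 0, -0.002, -0.012, 0, 0, 0],
  [-1, 0, -0.003, -0.015, 0, 0, 0],
  [-1, 0, -0.003, -0.015, 0, 0, 0],
])

```text
clock: 41.88
eef_pos: [0.484, 0.1256, 0.1194]
orientation: [[0.092, 0.948, 0.306], [0.996, -0.087, -0.029], [-0.001, 0.308, -0.951]]
ft_force: [0.4, 0.9, -0.2]
gripper_width: 0.0001
```

Emit:
drive_tool([
  [-1, -0.01, 0.002, -0.01, 0, 0, 0],
  [-1, -0.013, 0.003, 0, 0, 0, 0],
  [-1, -0.013, 0.004, 0, 0, 0, 0],
  [-1, -0.013, 0.004, 0, 0, 0, 0],
  [-1, -0.013, 0.004, 0, 0, 0, 0],
  [-1, -0.013, 0.004, 0, 0, 0, 0],
  [-1, -0.013, 0.004, 0, 0, 0, 0],
  [-1, 0, 0, 0, 0, 0, 0],
])

```text
clock: 42.55
eef_pos: [0.4972, 0.0329, 0.1358]
orientation: [[0.097, 0.947, 0.306], [0.995, -0.091, -0.033], [-0.003, 0.308, -0.951]]
ft_force: [0.6, -0.9, -0.7]
gripper_width: 0.0002
```

```bash
python3 -c "
from meas import *
s=st();look(['wrist','side','scene'],'g2',(.016,.04));meas('g2');colview('g2',.0972,'pics/cg2.png')
for n in ('wrist','side','scene'):
    z=np.load(f'pics/{n}_g2_c.npz');c=(z['K'],float(z['k']),z['T']);P=cloud(c,np.load(f'pics/{n}_g2.npy'));L=((P-JC)@R0).reshape(-1,3)
    k4=(L[:,2]>.045)&(L[:,2]<.055)&(L[:,1]>-.01)&(L[:,1]<.06)&(np.abs(L[:,0]-.03)<.03)
    if k4.sum()>5: print(n,k4.sum(),L[k4].min(0).round(4),L[k4].max(0).round(4),np.median(L[k4],0).round(4))
"
```

```text
t 42.55 p [0.4972 0.0329 0.1358] F [ 0.64 -0.88 -0.71] w 0.0002 q [ 32.8  38.6 -64.1 126.1  74.9  43.7 -87.5]
 plate coords [0.0182 0.082  0.0829] F plate [ 0.27 -0.82 -0.98]
g2 cap 1958 [-0.0098  0.0975] 0.0194 [-0.0095  0.0976  0.0419]
wrist 152 [0.008  0.002  0.0451] [0.039  0.0401 0.0519] [0.0119 0.0084 0.0505]
side 64 [0.     0.0013 0.0454] [0.033  0.0443 0.0533] [0.0085 0.0317 0.0502]
scene 220 [0.0005 0.0018 0.045 ] [0.0462 0.0496 0.0515] [0.0262 0.0272 0.0495]
```

View pics/cg2.png

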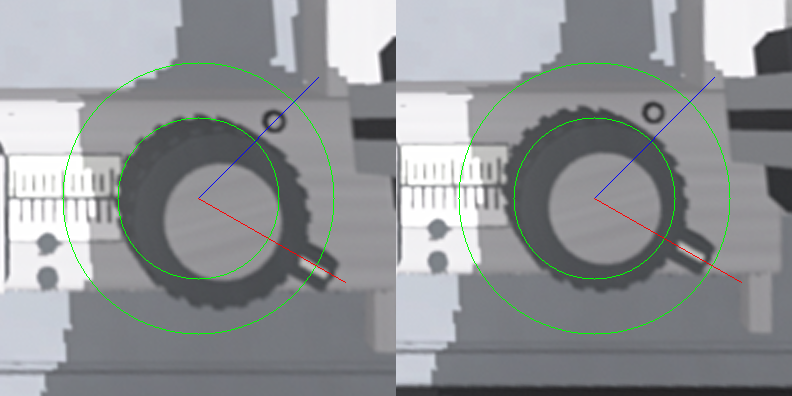

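View pics/wrist_g2.png

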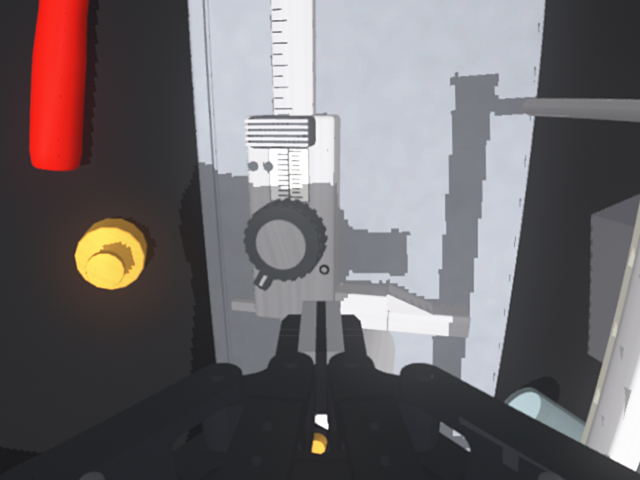

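View pics/side_g2.png

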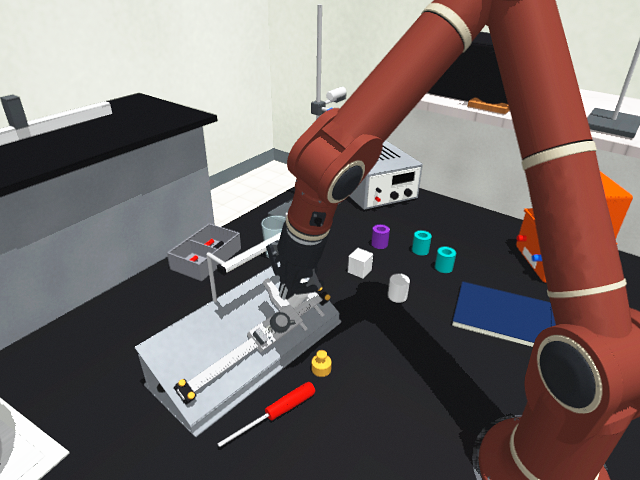

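```bash
python3 -c "
from meas import *
for t in ('m','o','d2','g2'):
    z=np.load(f'pics/wrist_{t}_c.npz');c=(z['K'],float(z['k']),z['T']);P=cloud(c,np.load(f'pics/wrist_{t}.npy'));L=((P-JC)@R0).reshape(-1,3)
    cy=.0991 if t=='d2' else .0974
    a=L[:,0]+.0098;b=-(L[:,1]-cy);r=np.hypot(a,b);th=np.degrees(np.arctan2(b,a))
    k=(r>.0225)&(r<.0295)&(L[:,2]>.0305)&(L[:,2]<.037)&(th>20)&(th<150)
    h=th[k];print(t,k.sum(),np.percentile(h,[5,50,95]).round(1),'mid',round(np.percentile(h,[3,97]).mean(),1),np.median(L[k,2]).round(4))
"
```

```text
m 131 [39.1 46.7 54.1] mid 46.4 0.033
o 373 [38.  45.1 53.9] mid 45.8 0.0329
d2 205 [111.2 118.7 127.2] mid 119.1 0.033
g2 187 [111.2 119.2 127.4] mid 119.4 0.033
```

Emit:
drive_tool([
  [-1, 0.005, 0, -0.02, 0, 0, 0],
  [-1, 0.01, 0, -0.02, 0, 0, 0],
  [-1, 0.015, 0, -0.02, 0, 0, 0],
  [-1, 0.015, 0, -0.02, 0, 0, 0],
  [-1, 0.015, 0, -0.02, 0, 0, 0],
  [-1, 0.015, 0, -0.02, 0, 0, 0],
  [-1, 0.015, 0, 0, 0, 0, 0],
  [-1, 0, 0, 0, 0, 0, 0],
])

```text
clock: 43.37
eef_pos: [0.4682, 0.1349, 0.2528]
orientation: [[0.083, 0.947, 0.312], [0.997, -0.08, -0.021], [0.005, 0.313, -0.95]]
ft_force: [-0.4, 0.8, 0.0]
gripper_width: -0.0001
```

```bash
python3 -c "
from meas import *
s=st();look(['wrist','scene'],'h2',(.016,));meas('h2')
p=cv2.imread('pics/scene_h2.png');cv2.imwrite('pics/scene_h2c.png',cv2.resize(p[240:365,310:460],(720,600),interpolation=3))
for n in ('wrist','scene'):
    z=np.load(f'pics/{n}_h2_c.npz');c=(z['K'],float(z['k']),z['T']);P=cloud(c,np.load(f'pics/{n}_h2.npy'));L=((P-JC)@R0).reshape(-1,3)
    k4=(L[:,2]>.046)&(L[:,2]<.055)&(L[:,1]>-.01)&(L[:,1]<.06)&(np.abs(L[:,0]-.03)<.03)
    if k4.sum()>20:
        A=np.c_[L[k4][:,:2],np.ones(k4.sum())];print(n,k4.sum(),cv2.minEnclosingCircle(L[k4][:,:2].astype(np.float32)),np.linalg.lstsq(A,L[k4][:,2],rcond=None)[0].round(3))
"
```

```text
t 43.37 p [0.4682 0.1349 0.2528] F [-0.41  0.85  0.01] w -0.0001 q [ 28.   27.  -73.3 118.   52.   51.8 -78.2]
 plate coords [0.0435 0.1809 0.2033] F plate [-0.42  0.8   0.25]
h2 cap 316 [-0.0134  0.1016] 0.0185 [-0.0123  0.1057  0.0414]
wrist 95 ((0.013546141795814037, 0.006314611062407494), 0.007042418699711561) [0.008 0.035 0.05 ]
scene 201 ((0.0226751621812582, 0.026127325370907784), 0.023845629766583443) [-0.02  -0.012  0.05 ]
```

View pics/wrist_h2.png

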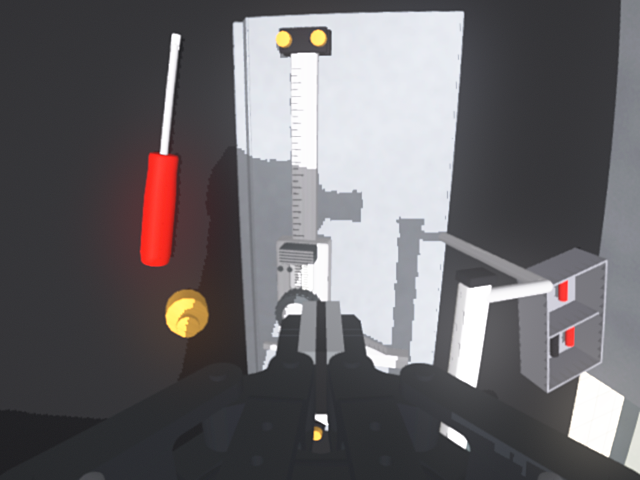

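View pics/scene_h2c.png

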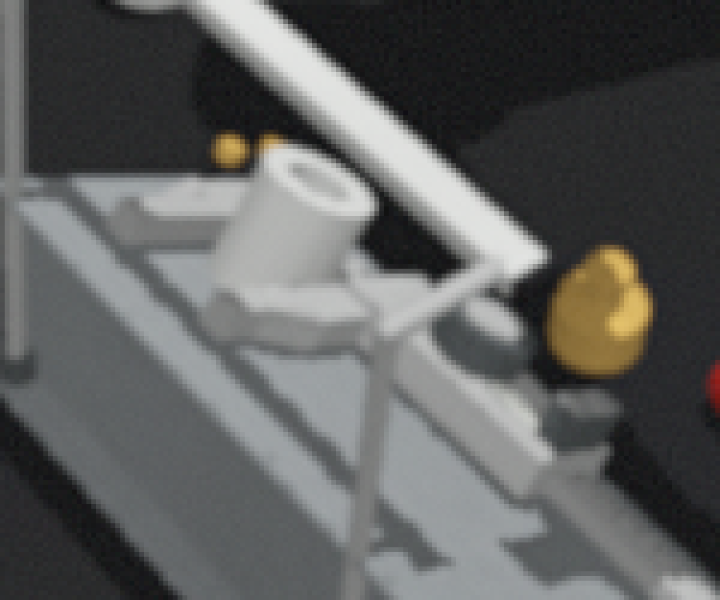

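View pics/wrist_h2_z16.png

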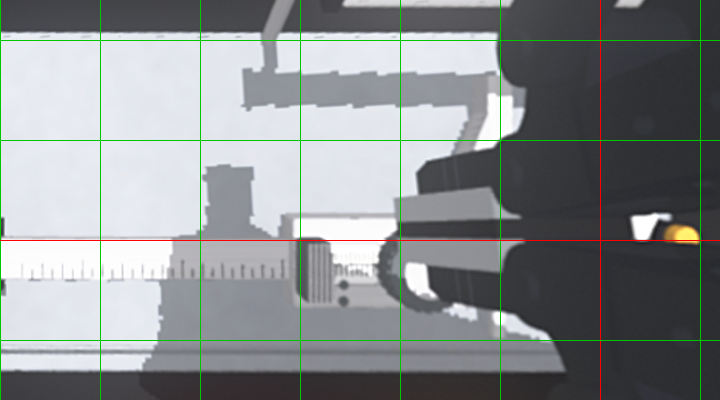

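```bash
python3 -c "
from plant import *
print(finish_job())
"
```

```text
the job is handed in; nothing more can be done
None
```

I handed the job in at about 43 s of the 72 s allowed. The system gave no verdict.

**What I did:**
- Took the uncoloured tube with the bore, stood it on the plate between the jaws and let go. It slid down on its own until it rested against the beam.
- Pushed the slider by its thumb rest until it stalled on the tube, at about 5 N total. That includes roughly 2.5 N of slider drag.
- Pushed the collar's tab round clockwise to the locked mark.

**What went wrong on the way:** the first push on the tab also dragged the slider open by about 1.5–2 mm. After locking the collar I pushed the thumb rest again until the force rose and it stalled.

**Last checks:**

| Check | Result | Wanted |
|---|---|---|
| Jaw opening, from collar position | about 45.5 mm | 43.5–47 mm |
| Collar tab | 119° from straight up the slope (about 1.29 rad) | 1.16–1.46 rad |
| Tube tilt, from its top face | about 0.02 rad | under 0.08 rad |
| Tube centre up the slope (x) | about 23 mm | 18–65 mm |

- **Tube position along the beam (y):** the cameras disagree. The wrist camera gave about 23 mm before the tab push. In the last picture only the scene camera could see the tube, and it gave about 26 mm, right at the 26 mm limit. The scene camera read about 2 mm high on the collar, so I trust the lower figure.
- **Jaw squareness:** this was only inferred from the push forces (about 0.02 rad at most); I did not measure it.
- **Other items:** in the last pictures nothing else looked moved, but I did not measure their final positions.

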